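# Rock the tight test bung out of the bottle and send the bottle under the capping head

## Task

The bottle on the capping station is still plugged with a tight green test bung. Work the bung loose by rocking it repeatedly away from and towards the robot side of the station while drawing it up, gently enough that the sprung nest under the bottle stays down, then put the bung in the grey tray and let go. Last, push the carriage by its red tab all the way to its stop, so that the open bottle stands under the capping head; leave the two amber sample bottles on the station's plate alone.

Things in the scene. Friction and masses are not known exactly. Their poses are not given: they have to be found in the camera images.
- bung_head (a point): centre of the round ribbed green head of the bung, the part to grip: 28 mm in diameter, 34 mm tall (17 mm above and below this point), upright at the start; z is the bung's axis, pointing up. Below the head come a 14 mm thick stem and the plug, whose bottom is 57 mm below this point. 40 g
- bung_plug (a point): centre of the bung's ball-shaped plug, 22 mm wide, 46 mm below the head's centre, held by rubber pads in the neck. Pulled straight it needs 20 to 30 N, more than the nest stands. Rocked about this point 0.2 rad or so each way, rising 1 to 2 mm per swing, it slides up almost freely; the pads let go only after 15 to 18 mm of rise, so rock on until then; it is wholly out of the neck after 29 mm
- mouth (a point): centre of the rim of the amber bottle's neck, 42 mm wide, 161 mm above the table. z up; x and y are the station's axes: x points away from the robot side (the rocking is along this x), y along the carriage's travel towards the capping head. The bung head's centre starts 28 mm above this point. The bottle (60 mm wide) is fixed in the white nest
- nest (a joint): how far the sprung nest with the bottle has been lifted off the carriage, m: 0 = down. Held down by about 12 N, then 0.3 N more per mm; it springs back down
- tab (a point): middle of the top edge of the carriage's upright red push tab: 50 mm wide along x, 12 mm thick along y, its flat sides standing 60 mm tall below this point; it rides on the carriage, 100 mm from the bottle's axis on the side away from the capping head. The axes are those of the mouth point
- carriage (a joint): travel of the carriage along the station's y, m: 0 at the start, 0.14 = at its stop, the bottle under the capping head (a black chuck 48 mm wide, 17 mm above the bottle's rim, too low for the bung to pass). It slides with about 5 N and stays where it is left
- tray_in (a point): centre of the inner floor of the grey tray: 4 mm above the table, 112 mm along x and 172 mm along y inside, walls 26 mm tall overall. Two black stoppers 28 mm wide, 21 mm tall stand in it at y = +65 mm, x = -30 and +30 mm; the rest is free. A blue bin of the same size with black caps is not the tray
- sample1: amber sample bottle with a black cap, 38 mm wide, 85 mm tall, standing; origin at the centre of its base; leave alone; stands on the station's base plate, near the robot side of the carriage
- sample2: amber sample bottle with a paper label and a black cap, 38 mm wide, 85 mm tall, standing; origin at the centre of its base; leave alone; stands on the station's base plate, beyond the carriage

How it is judged:
By the outcome, as a careful person would: the job done as asked, in the order asked, and still so for the second after the job is handed in, with the robot touching nothing.
It also fails if it takes over 70 s, if anything falls off the work surface, if the arm or the gripper's body presses on something with over 40 N, if the wrist force passes 120 N, or if a joint passes its speed limit or range.

## Robot

A 6-joint arm with a two-finger parallel gripper is mounted at the origin on the work surface. World frame = base frame: x ahead of the robot, y to its left, z up, the work surface at z = 0. Lengths are in m, angles in degrees, forces in N, time in s.
With the tool pointing down it reaches from about 0.325 to 0.9 m from the base axis. Payload 3.5 kg.
Tool frame: the origin (TCP) lies midway between the tips of the shut fingers; the grasp point (between the pads) lies bot.hold_point_z behind it (bot.hold_point_z is the distance from the TCP to the grasp point, in m); z points along the fingers, y is the direction in which the jaws open and shut (so a half turn about z gives the same grasp; the last joint's range is limited). The gripper opens to 85 mm and grips with 20 to 120 N. Pads are 22 mm wide; open, the fingers measure 114 mm over their backs; the gripper's body (76 mm by 85 mm) begins 54 mm behind the grasp point. The pads swing forward as they close: fully open they stand 13 mm farther back than shut.
Start: joints at [65.294, 15.837, -1.513, 72.651, 0, 84.076], TCP at [0.201, 0.592, 0.231] pointing down, gripper open.
Joint ranges: [-178.77, 178.77], [-48.84, 107.48], [-61.69, 71.31], [-111.58, 123.2], [-90, 87.43], [-180, 180]. Speed limits (degrees/s): [147.25, 147.25, 180, 180, 180, 180].

## Interface

Orientations are given as [roll, pitch, yaw] about the fixed x, y, z axes, in that order (R = Rz(yaw) Ry(pitch) Rx(roll)).
In Python, from bench import bot, vision gives the robot as it stands.
- The arm moves only by the tool jog_arm, never from a script. Its argument "targets" is a list of rows, each a list of 3 entries, a list of its own where there are three numbers: the turn, a rotation vector about the tool's x, y, z in degrees, then the shift along the tool's x, y, z in cm, then the opening, from 0 (shut) to 1 (fully open). A call has 1 to 10 rows; each row is the pose to reach, as a shift and turn from the pose commanded when the call began, along the tool's axes at that moment; what a row does not reach only later rows make up. A row lasts 1/10 s, in which the tool goes at most 50 mm and 8.59 degrees, less where a joint would pass 70% of its speed; a pose out of reach is approached as far as the arm can. A call with a gripper value outside its range is refused whole. The fingers move at their own pace and stop on an object; "force" is the grip in N (left out, the last holds). Time passes only in rows, so rows that repeat a pose let the fingers close. It gives the time, the measured TCP pose, the force and the opening at its end, in the units of the state.
- bot.read_state(): the state, without advancing time (a new reading comes with each control period).
- vision.snapshot(name): name is "scene" or "top"; returns a dict with "frame" (400x640x3 uint8, red, green, blue), "camera_matrix" (3x3 intrinsics, pixels), "R" (3x3) and "t" (3): a world point X has camera coordinates R X + t. Camera axes: x right, y down, z forward; pixel columns grow to the right and rows downward; lengths in m; the calibration is good to about 2 mm. A picture is of the moment at which its call begins. There is no depth.
- bot.close_job(): hands the job in, once; it reports no verdict.
Trained networks look in a picture, given as the dict that the camera call returned (one of the last four; its "shot" number tells which), for a name from the list of things; names that differ only in an ending like _2 or _b are one class to them, and where a whole thing is asked for, a point or a joint stands for the part that bears it (a point fixed in the world has none). Each returns a list of dicts, best first, with "score" (0 to 1); they miss things now and then, are a little off and sometimes report something else, mostly with a low value. They report only what shows in the picture. A call takes as long as a camera call.
- vision.cut_out(thing, picture): "pixels" (400x640 bool, what is visible of it) and "rect" ([left, top, right, bottom] in pixels, round what is visible of it).
The state is a dict: "time": time; "joints": joint angles; "qd": joint speeds; "effort": joint torques, N m; "eef_pos": TCP position; "tcp_rot": TCP orientation; "wrist_force": force on the tool from outside, world axes, zero at the start; "moment": the same for the moment, N m; "grip_width": finger opening in m.
Only numpy, scipy, OpenCV 4.12 (cv2) and the standard library are available. Lean on these libraries where they do the work, as an engineer would, in place of code of your own. Each camera call takes 0.05 s, during which the arm holds its last target. There are 200 camera calls.

## Working session

There is one attempt and no reset: what is moved stays moved. The work goes in short steps, Python scripts to look and compute and a tool call to move; the robot and the scene stay as the last step left them, time stands still between calls to the robot, and variables do not carry over. Pictures are saved under pics/ and viewed, about 8 in all and at most 12, crops included, and the job is handed in when it is done.

Besides the shell and the picture viewer there is one more tool, called after "Request:" as name([rows], argument=value, ...), one row to a line, values as JSON. jog_arm: Moves the arm, as the interface text tells. Its arguments: {"type":"object","properties":{"targets":{"type":"array"},"force":{"type":"number"}},"required":["targets"]}

```bash
mkdir -p pics; ls; cat > h.py <<'E'
import numpy as np, cv2
from bench import bot, vision
def snap(n): return vision.snapshot(n)
def save(p,f,rect=None,s=1):
    im=p["frame"]
    if rect: im=im[rect[1]:rect[3],rect[0]:rect[2]]
    im=cv2.resize(im,None,fx=s,fy=s,interpolation=cv2.INTER_CUBIC)
    cv2.imwrite("pics/"+f,im[:,:,::-1])
def proj(p,X):
    c=np.array(p["R"])@np.array(X)+np.array(p["t"]); q=np.array(p["camera_matrix"])@c; return q[:2]/q[2]
def ray(p,uv):
    R=np.array(p["R"]); d=R.T@np.linalg.inv(p["camera_matrix"])@[uv[0],uv[1],1.]; return -R.T@np.array(p["t"]),d
def atz(p,uv,z):
    o,d=ray(p,uv); return o+d*(z-o[2])/d[2]
E
python3 - <<'E'
from h import *
for n in("scene","top"):
    p=snap(n); save(p,n+"0.png")
    print(n,"cam",-np.array(p["R"]).T@p["t"])
    for th,z in [("bung_head",.189),("mouth",.161),("tab",.13),("tray_in",.004),("sample1",.085),("sample2",.085)]:
        for r in vision.cut_out(th,p)[:2]:
            m=r["pixels"]; v,u=np.nonzero(m); c=(u.mean(),v.mean()); print(th,round(r["score"],2),r["rect"],np.round(c,1),m.sum(),np.round(atz(p,c,z),3))
print(bot.read_state(),bot.hold_point_z)
E
```

```text
pics
scene cam [1.03267551 0.13191073 0.96076878]
bung_head 0.74 [362.4, 196.0, 383.9, 224.2] [371.9 208.1] 383 [0.588 0.045 0.189]
bung_head 0.7 [306.9, 208.2, 398.1, 274.5] [352.9 239.6] 4258 [0.659 0.036 0.189]
mouth 0.94 [337.8, 207.6, 396.2, 269.6] [366.8 238.4] 2195 [0.634 0.054 0.161]
tab 0.3 [307.3, 207.7, 400.5, 276.3] [353.  239.3] 4399 [0.63  0.029 0.13 ]
tab 0.21 [153.3, 159.4, 254.0, 231.7] [202.9 191.7] 4033 [ 0.648 -0.276  0.13 ]
tray_in 0.87 [154.6, 161.9, 255.2, 231.8] [203.7 192.2] 4222 [ 0.589 -0.336  0.004]
tray_in 0.25 [335.2, 207.9, 393.8, 267.0] [366.3 238.1] 2257 [0.555 0.038 0.004]
sample1 0.81 [283.1, 254.8, 298.1, 280.8] [291.2 266.2] 476 [ 0.706 -0.063  0.085]
sample1 0.61 [421.7, 191.3, 446.3, 220.8] [433.6 207.1] 486 [0.478 0.146 0.085]
sample2 0.81 [283.1, 254.8, 298.1, 280.8] [291.2 266.2] 476 [ 0.706 -0.063  0.085]
sample2 0.61 [421.7, 191.3, 446.3, 220.8] [433.6 207.1] 486 [0.478 0.146 0.085]
top cam [ 0.52946329 -0.07116038  0.89651056]
bung_head 0.8 [239.8, 186.9, 257.7, 202.4] [246.1 193.5] 298 [0.585 0.044 0.189]
mouth 0.61 [230.6, 174.7, 282.9, 
[... 489 characters left out ...]
65.0] [202.6 253.3] 350 [0.473 0.143 0.085]
{'time': 0.7, 'joints': array([ 6.52970579e+01,  1.58345555e+01, -1.50993461e+00,  7.26516074e+01,
       -2.07529648e-04,  8.40749471e+01]), 'qd': array([ 0.03277051,  0.02835444, -0.12181794, -0.05739421, -0.00690819,
       -0.04129328]), 'effort': array([ 1.34639340e-04, -4.45320618e+01,  2.95483392e+01,  5.33389775e-04,
       -2.20711800e-04,  4.27769010e-06]), 'eef_pos': array([0.20121256, 0.59174386, 0.231357  ]), 'tcp_rot': array([1.79996140e+02, 6.09268070e-04, 1.61222111e+02]), 'wrist_force': array([-0.16421305,  0.38619769, -0.06401889]), 'moment': array([ 0.0643446 , -0.034879  , -0.01156114]), 'grip_width': 0.08525867029055786} 0.0187
```

```bash
python3 - <<'E'
import cv2
a=cv2.imread("pics/top0.png")[100:300,170:500]; cv2.imwrite("pics/t0c.png",cv2.resize(a,None,fx=2.4,fy=2.4,interpolation=2))
a=cv2.imread("pics/scene0.png")[130:310,140:460]; cv2.imwrite("pics/s0c.png",cv2.resize(a,None,fx=2.5,fy=2.5,interpolation=2))
E
```

```text
(no output)
```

View pics/t0c.png

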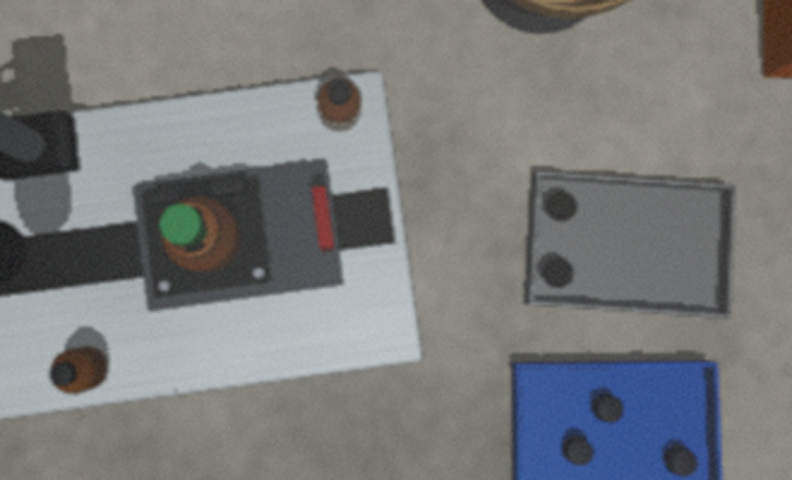

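View pics/s0c.png

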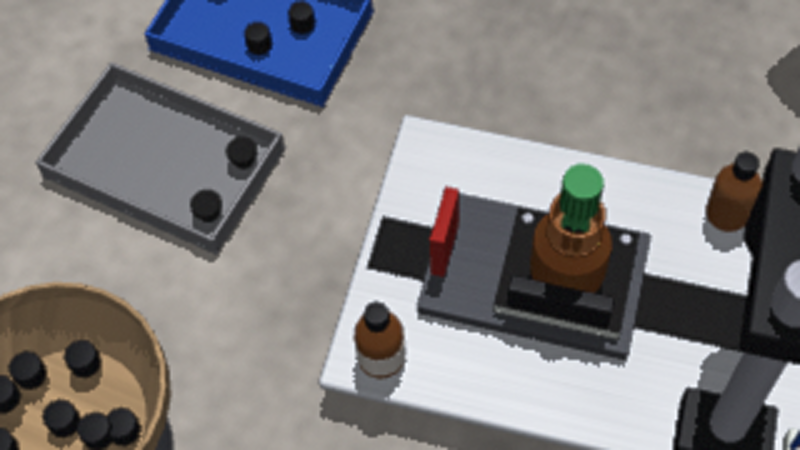

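The top view shows the green bung at about (246,193), the red tab at (304,190) and the grey tray at (434,201) with its stoppers on the left (+y) end. The samples are at (311,142) and (203,253). The capping head is on the left, towards +y. Next I need the station yaw, the tab height and the head height.

```bash
python3 - <<'E'
from h import *
P={n:snap(n) for n in("scene","top")}
p=P["top"]; f=lambda a,b:(a/2.4+170,b/2.4+100)
for a,b in [((418,358),(380,70)),((418,358),(0,418)),((380,70),(78,105))]:
    A,B=atz(p,f(*a),.03),atz(p,f(*b),.03); d=B-A; print("edge",A.round(3),B.round(3),np.degrees(np.arctan2(d[1],d[0])).round(1))
for n in P:
    hsv=cv2.cvtColor(P[n]["frame"],cv2.COLOR_RGB2HSV)
    m=(((hsv[...,0]<6)|(hsv[...,0]>174))&(hsv[...,1]>150)&(hsv[...,2]>70)).astype(np.uint8)
    k,l,s,c=cv2.connectedComponentsWithStats(m)
    for i in range(1,k):
        if s[i,4]>40:
            v,u=np.nonzero(l==i); print(n,s[i],c[i].round(1),cv2.minAreaRect(np.stack([u,v],1).astype(np.float32)), cv2.boxPoints(cv2.minAreaRect(np.stack([u,v],1).astype(np.float32))).round(1).tolist())
th=np.radians(7.8); ex=np.array([np.cos(th),np.sin(th),0]); ey=np.array([-ex[1],ex[0],0])
M=np.array([.5865,.0445,.161])
for n in P:
    for z in(.09,.1,.11,.12):
        T=M-.1*ey; T[2]=z; print(n,z,[proj(P[n],T+a*ex+b*ey).round(1).tolist() for a in(-.025,.025) for b in (-.006,.006)])
save(P["scene"],"s1.png",(330,60,640,330),2)
E
```

```text
edge [ 0.485 -0.141  0.03 ] [ 0.742 -0.102  0.03 ] 8.6
edge [ 0.485 -0.141  0.03 ] [0.424 0.224 0.03 ] 99.4
edge [ 0.742 -0.102  0.03 ] [0.703 0.168 0.03 ] 98.1
scene [312 206  11  22 130] [317.4 217. ] ((317.5, 216.50001525878906), (6.324554920196533, 22.76839828491211), 18.434947967529297) [[310.8999938964844, 226.3000030517578], [318.1000061035156, 204.6999969482422], [324.1000061035156, 206.6999969482422], [316.8999938964844, 228.3000030517578]]
scene [561 214  16  45 515] [568.5 235.4] ((568.4266357421875, 235.87371826171875), (12.735694885253906, 44.04914855957031), 6.709836959838867) [[559.5, 257.0], [564.7000122070312, 213.3000030517578], [577.2999877929688, 214.6999969482422], [572.2000122070312, 258.5]]
scene [461 302   9  10  57] [464.6 306.1] ((464.5000305175781, 306.5), (5.813776969909668, 11.180339813232422), 26.56505012512207) [[459.3999938964844, 310.20001220703125], [464.3999938964844, 300.20001220703125], [469.6000061035156, 302.79998779296875], [464.6000061035156, 312.79998779296875]]
top [ 0 94 11  9 87] [ 4.7 98.1] ((5.0, 98.0), (8.0, 10.0), 90.0) [[-0.0, 94.0], [10.0, 94.0], [10.0, 102.0], [0.0, 102.0]]
top [ 70 265  13  48 506] [ 75.3 288.1] ((76.0, 288.5), (47.0, 12.0), 90.0) [[70.0, 265.0], [82.0, 265.0], [82.0, 312.0], [70.0, 312.0]]
scene 0.09 [[318.0, 209.5], [323.9, 210.9], [311.3, 231.1], [317.2, 232.5]]
scene 0.1 [[318.0, 207.0], [323.9, 208.4], [311.2, 228.7], [317.2, 230.2]]
scene 0.11 [[318.0, 204.4], [324.0, 205.8], [311.1, 226.3], [317.2, 227.7]]
scene 0.12 [[318.0, 201.8], [324.0, 203.2], [311.1, 223.8], [317.2, 225.3]]
top 0.09 [[308.5, 203.6], [302.5, 204.2], [305.7, 178.7], [299.7, 179.3]]
top 0.1 [[308.4, 203.3], [302.3, 203.9], [305.6, 178.1], [299.5, 178.7]]
top 0.11 [[308.4, 203.0], [302.2, 203.7], [305.5, 177.4], [299.4, 178.1]]
top 0.12 [[308.4, 202.6], [302.1, 203.3], [305.4, 176.8], [299.2, 177.5]]
```

View pics/s1.png

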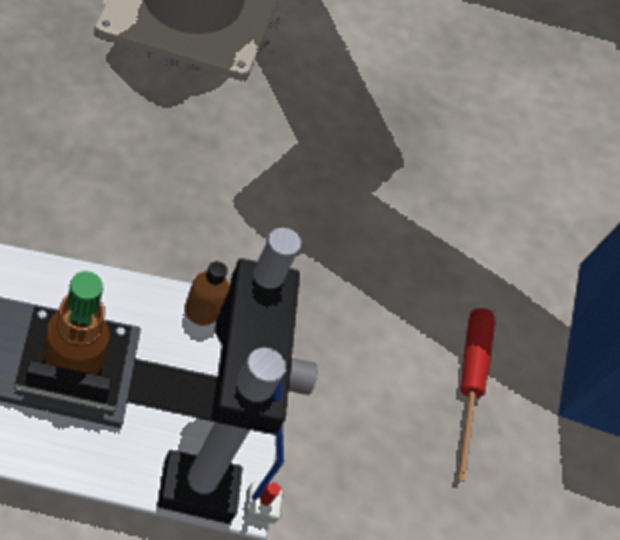

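The capping head's cylinders stand tall at about (284,240) in this crop, with sample1 just in front. I'll go round on the robot side at z ≈ 0.33.

```bash
cat >> h.py <<'E'
from scipy.spatial.transform import Rotation as Ro
def rot(rpy): return Ro.from_euler("xyz",rpy,degrees=True)
TH=np.radians(8.6); EX=np.array([np.cos(TH),np.sin(TH),0]); EY=np.array([-EX[1],EX[0],0])
def delta(pos,rpy,frm=None):
    s=bot.read_state(); p0,r0=(s["eef_pos"],rot(s["tcp_rot"])) if frm is None else (np.array(frm[0]),rot(frm[1]))
    return (r0.inv()*rot(rpy)).as_rotvec(degrees=True).round(1), (r0.inv().apply(np.array(pos)-p0)*100).round(2)
E
python3 - <<'E'
from h import *
print(delta([.40,.05,.33],[180,0,98.6]))
print(delta([.5865,.0445,.28],[180,0,98.6],([.40,.05,.33],[180,0,98.6])))
E
```

```text
(array([ 0. , -0. , 62.6]), array([-36.26, -44.89,  -9.87]))
(array([0., 0., 0.]), array([-3.33, 18.36,  5.  ]))
```

Request:
jog_arm([
  [[0, 0, 62.6], [-36.26, -44.89, -9.87], 1],
  [[0, 0, 62.6], [-36.26, -44.89, -9.87], 1],
  [[0, 0, 62.6], [-36.26, -44.89, -9.87], 1],
  [[0, 0, 62.6], [-36.26, -44.89, -9.87], 1],
  [[0, 0, 62.6], [-36.26, -44.89, -9.87], 1],
  [[0, 0, 62.6], [-36.26, -44.89, -9.87], 1],
  [[0, 0, 62.6], [-36.26, -44.89, -9.87], 1],
  [[0, 0, 62.6], [-36.26, -44.89, -9.87], 1],
  [[0, 0, 62.6], [-36.26, -44.89, -9.87], 1],
  [[0, 0, 62.6], [-36.26, -44.89, -9.87], 1],
])

```text
time: 1.8
eef_pos: [0.3712, 0.1272, 0.3164]
tcp_rot: [179.9, -0.0, 98.6]
wrist_force: [1.7, 0.2, 0.5]
grip_width: 0.0855
```

```bash
python3 - <<'E'
from h import *
print(bot.read_state()["eef_pos"],delta([.40,.05,.33],[180,0,98.6]))
E
```

```text
[0.37123871 0.12721423 0.3163964 ] (array([ 0.1, -0. ,  0. ]), array([-8.07,  1.69, -1.36]))
```

Request:
jog_arm([
  [[0, 0, 0], [-7, 1.7, -1.4], 1],
  [[0, 0, 0], [-7, 1.7, -1.4], 1],
  [[0, 0, 0], [-11.4, 20, 3.6], 1],
  [[0, 0, 0], [-11.4, 20, 3.6], 1],
  [[0, 0, 0], [-11.4, 20, 3.6], 1],
  [[0, 0, 0], [-11.4, 20, 3.6], 1],
  [[0, 0, 0], [-11.4, 20, 3.6], 1],
  [[0, 0, 0], [-11.4, 20, 3.6], 1],
  [[0, 0, 0], [-11.4, 20, 3.6], 1],
])

```text
time: 2.7
eef_pos: [0.585, 0.0464, 0.2801]
tcp_rot: [-180.0, -0.0, 98.6]
wrist_force: [0.0, -0.1, 1.0]
grip_width: 0.0853
```

```bash
python3 - <<'E'
from h import *
P={n:snap(n) for n in("scene","top")}
obs=[]
for n in P:
    f=P[n]["frame"]; hsv=cv2.cvtColor(f,cv2.COLOR_RGB2HSV)
    m=((hsv[...,0]>50)&(hsv[...,0]<85)&(hsv[...,1]>90)).astype(np.uint8)
    k,l,s,c=cv2.connectedComponentsWithStats(m); i=1+np.argmax(s[1:,4]); print(n,s[i],c[i])
    # lateral centre check: project model head cylinder
    v,u=np.nonzero(l==i)
    def cyl(M):
        a=np.linspace(0,2*np.pi,24); pts=[proj(P[n],[M[0]+.014*np.cos(t),M[1]+.014*np.sin(t),M[2]+h]) for t in a for h in(-.017,.017)]
        return np.array(pts)
    q=cyl([.5865,.0445,.189]); print("model bbox",q.min(0).round(1),q.max(0).round(1),"mask",u.min(),v.min(),u.max()+1,v.max()+1)
    save(P[n],n+"2.png",(200,130,300,230) if n=="top" else (310,150,430,270),4)
a=cv2.imread("pics/scene2.png");b=cv2.imread("pics/top2.png");b=cv2.resize(b,(320,480))
b=cv2.imread("pics/top2.png"); b=cv2.copyMakeBorder(b,0,a.shape[0]-b.shape[0],0,0,0)
j=np.hstack([a[:,:400],b[:,:400]]); cv2.imwrite("pics/j2.png",j)
s=bot.read_state(); print(s["eef_pos"],s["tcp_rot"],delta([.5865,.0445,.28],[180,0,98.6]))
E
```

```text
scene [364 199  17  24 282] [371.33333333 210.19503546]
model bbox [363.5 195.5] [381.  218.7] mask 364 199 381 223
top [239 186  16  16 151] [246.66225166 193.95364238]
model bbox [236.2 183.9] [255.3 201.5] mask 239 186 255 202
[0.58499573 0.04653002 0.28085507] [1.79918189e+02 1.59610639e-02 9.86405868e+01] (array([0.1, 0. , 0. ]), array([-0.22,  0.12,  0.09]))
```

View pics/j2.png

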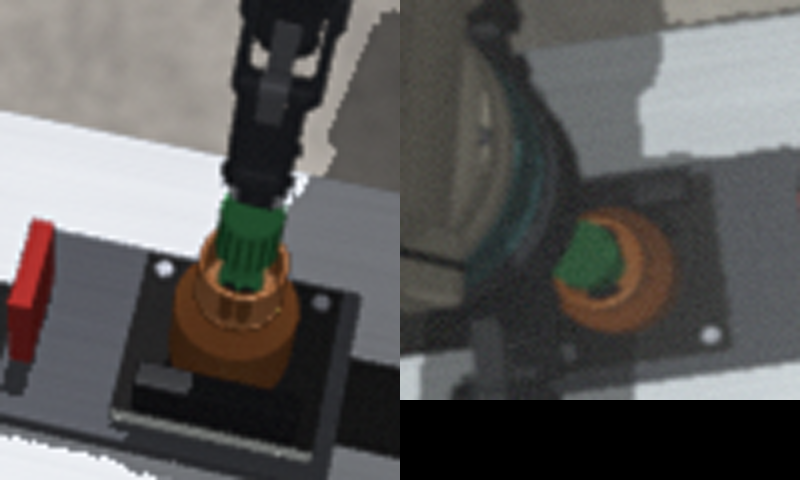

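The scene half shows the gripper straight above the bung head, at crop (250,230). In the top half the hand partly hides the head. I'll check the head centre using the unobstructed first pictures.

```bash
python3 - <<'E'
from h import *
from scipy.optimize import least_squares
P={n:snap(n) for n in("scene","top")}
M={}
for n in P:
    hsv=cv2.cvtColor(cv2.imread(f"pics/{n}0.png"),cv2.COLOR_BGR2HSV)
    m=((hsv[...,0]>45)&(hsv[...,0]<90)&(hsv[...,1]>80)).astype(np.uint8)
    k,l,s,c=cv2.connectedComponentsWithStats(m); i=1+np.argmax(s[1:,4]); print(n,s[i],c[i]); M[n]=s[i]
def bb(n,X):
    a=np.linspace(0,2*np.pi,36); q=np.array([proj(P[n],[X[0]+.014*np.cos(t),X[1]+.014*np.sin(t),.189+h]) for t in a for h in(-.017,.017)]); return *q.min(0),*q.max(0)
def res(X):
    r=[]
    for n in P:
        b=bb(n,X); s=M[n]; o=(s[0],s[1],s[0]+s[2],s[1]+s[3])
        d=np.subtract(b,o); r+=[d[0],d[2],d[1]]+([d[3]] if n=="top" else [])
    return r
for S in("both",):
    q=least_squares(res,[.586,.044]); print(q.x,np.round(q.fun,1))
E
```

```text
scene [364 196  17  27 344] [371.63953488 208.20930233]
top [236 185  18  17 239] [244.75732218 193.0251046 ]
[0.58570529 0.04543049] [ 0.   0.6 -0.7 -0.4  0.8 -0.7 -0.1]
```

Request:
jog_arm([
  [[0, 0, 0], [-0.1, 0.05, 4], 1],
  [[0, 0, 0], [-0.1, 0.05, 7], 1],
  [[0, 0, 0], [-0.1, 0.05, 9.5], 1],
  [[0, 0, 0], [-0.1, 0.05, 10.7], 1],
  [[0, 0, 0], [-0.1, 0.05, 10.7], 1],
  [[0, 0, 0], [-0.1, 0.05, 10.7], 0.5],
  [[0, 0, 0], [-0.1, 0.05, 10.7], 0.4],
  [[0, 0, 0], [-0.1, 0.05, 10.7], 0.4],
], force=30)

```text
time: 3.7
eef_pos: [0.5877, 0.0454, 0.1744]
tcp_rot: [179.8, 0.0, 98.6]
wrist_force: [-0.6, -0.4, 1.0]
grip_width: 0.0437
```

Request:
jog_arm([
  [[0, 0, 0], [0, -0.15, 0.05], 0.4],
  [[0, 0, 0], [0, -0.15, 0.05], 0.36],
  [[0, 0, 0], [0, -0.15, 0.05], 0.3],
  [[0, 0, 0], [0, -0.15, 0.05], 0.25],
  [[0, 0, 0], [0, -0.15, 0.05], 0.25],
  [[0, 0, 0], [0, -0.15, 0.05], 0.25],
], force=20)

```text
time: 4.3
eef_pos: [0.5848, 0.0451, 0.1725]
tcp_rot: [-180.0, 0.0, 98.6]
wrist_force: [-2.3, -0.7, 5.1]
grip_width: 0.0273
```

Request:
jog_arm([
  [[0, 0, 0], [0, 0, 0], 0.2],
  [[6, 0, 0], [0, 0.31, 0.01], 0.2],
  [[12, 0, 0], [0, 0.61, 0.05], 0.2],
  [[12, 0, 0], [0, 0.61, 0.04], 0.2],
  [[6, 0, 0], [0, 0.31, -0.04], 0.2],
  [[0, 0, 0], [0, 0, -0.08], 0.2],
  [[-6, 0, 0], [0, -0.31, -0.09], 0.2],
  [[-12, 0, 0], [0, -0.61, -0.07], 0.2],
  [[-6, 0, 0], [0, -0.31, -0.14], 0.2],
  [[0, 0, 0], [0, 0, -0.18], 0.2],
], force=60)

```text
time: 5.3
eef_pos: [0.5811, 0.046, 0.1723]
tcp_rot: [-179.8, -0.2, 98.6]
wrist_force: [1.0, 2.2, -13.6]
grip_width: 0.0266
```

```bash
cat > st.py <<'E'
from h import *
s=bot.read_state()
for k in("time","eef_pos","tcp_rot","wrist_force","moment","grip_width"): print(k,np.round(s[k],4))
E
python3 st.py
```

```text
time 5.3
eef_pos [0.5811 0.046  0.1723]
tcp_rot [-1.797877e+02 -1.504000e-01  9.862480e+01]
wrist_force [  1.0013   2.2397 -13.5703]
moment [ 0.4993 -0.1869  0.069 ]
grip_width 0.0266
```

Request:
jog_arm([
  [[0, 0, 0], [0, 0, 0.1], 0.2],
  [[0, 0, 0], [0, 0, 0.1], 0.2],
])

```text
time: 5.5
eef_pos: [0.5844, 0.0457, 0.1709]
tcp_rot: [-179.9, -0.1, 98.6]
wrist_force: [0.5, 1.4, -7.1]
grip_width: 0.0267
```

```bash
cat >> st.py <<'E'
P=snap("scene"); save(P,"s3.png",(300,150,440,290),4)
E
python3 st.py
```

```text
time 5.5
eef_pos [0.5844 0.0457 0.1709]
tcp_rot [-1.79909e+02 -8.69000e-02  9.86399e+01]
wrist_force [ 0.5477  1.3567 -7.1196]
moment [ 0.3281 -0.04    0.0333]
grip_width 0.0267
```

View pics/s3.png

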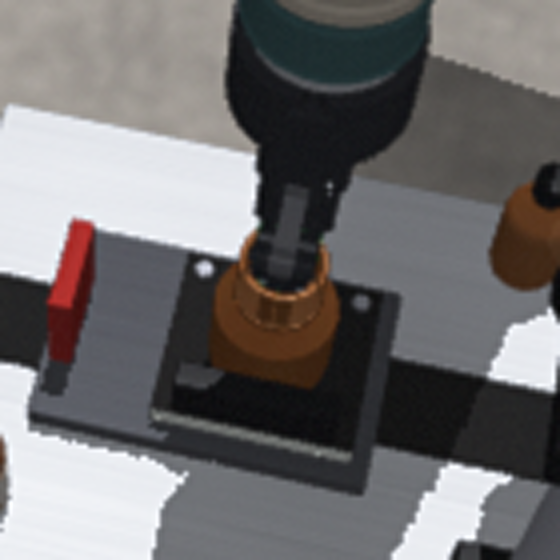

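Request:
jog_arm([
  [[6, 0, 0], [0, 0.29, 0.015], 0.2],
  [[12, 0, 0], [0, 0.57, 0.06], 0.2],
  [[12, 0, 0], [0, 0.57, 0.06], 0.2],
  [[6, 0, 0], [0, 0.29, -0.025], 0.2],
  [[0, 0, 0], [0, 0, -0.08], 0.2],
  [[-6, 0, 0], [0, -0.29, -0.105], 0.2],
  [[-12, 0, 0], [0, -0.57, -0.06], 0.2],
  [[-12, 0, 0], [0, -0.57, -0.06], 0.2],
  [[-12, 0, 0], [0, -0.57, -0.06], 0.2],
])

```text
time: 6.45
eef_pos: [0.577, 0.0446, 0.1725]
tcp_rot: [168.0, -0.1, 98.6]
wrist_force: [3.6, 2.0, -13.8]
grip_width: 0.0266
```

```bash
cat > st.py <<'E'
from h import *
s=bot.read_state()
for k in("time","eef_pos","tcp_rot","wrist_force","moment","grip_width"): print(k,np.round(s[k],4))
R=rot(s["tcp_rot"]); piv=s["eef_pos"]+R.apply([0,0,.0275]); print("pivot",piv.round(4), "tilt",np.degrees(np.arcsin(-R.apply([0,0,1])@EX)).round(2))
E
python3 st.py
```

```text
time 6.45
eef_pos [0.577  0.0446 0.1725]
tcp_rot [ 1.679526e+02 -5.760000e-02  9.863020e+01]
wrist_force [  3.6014   2.0325 -13.7813]
moment [0.4393 0.0312 0.0891]
grip_width 0.0266
pivot [0.5826 0.0455 0.1456] tilt -12.05
```

```bash
python3 - <<'E'
from h import *
p=snap("scene"); np.save("A.npy",p["frame"]); p=snap("top"); np.save("At.npy",p["frame"])
E
```

Request:
jog_arm([
  [[0, 0, 0], [0, -0.02, 0.1], 0.2],
  [[0, 0, 0], [0, -0.04, 0.2], 0.2],
  [[0, 0, 0], [0, -0.04, 0.2], 0.2],
])

```text
time: 6.85
eef_pos: [0.5783, 0.0447, 0.1706]
tcp_rot: [168.2, -0.1, 98.6]
wrist_force: [-0.3, 3.3, -11.0]
grip_width: 0.0267
```

```bash
python3 st.py; python3 - <<'E'
from h import *
A=np.load("A.npy"); B=snap("scene")["frame"]; np.save("B.npy",B)
g=lambda x:cv2.cvtColor(x,cv2.COLOR_RGB2GRAY).astype(np.float32)
for nm,(x0,y0,x1,y1) in {"bottle":(345,222,392,250),"nestfront":(335,250,400,275),"tab":(305,200,335,240),"sample":(420,190,450,222)}.items():
    a,b=g(A)[y0:y1,x0:x1],g(B)[y0:y1,x0:x1]
    W=np.eye(2,3,dtype=np.float32); cc,W=cv2.findTransformECC(a,b,W,cv2.MOTION_TRANSLATION); print(nm,W[:,2].round(2),round(cc,4))
E
```

```text
time 6.85
eef_pos [0.5783 0.0447 0.1706]
tcp_rot [ 1.681561e+02 -6.670000e-02  9.864340e+01]
wrist_force [ -0.286    3.3321 -11.0079]
moment [0.6982 0.9875 0.1952]
grip_width 0.0267
pivot [0.5839 0.0456 0.1437] tilt -11.84
bottle [-0.11  0.61] 0.9941
nestfront [0.06 0.17] 0.9932
tab [ 0. -0.] 1.0
sample [-0.04  0.11] 0.9927
```

Request:
jog_arm([
  [[6, 0, 0], [0, 0.29, 0.015], 0.2],
  [[12, 0, 0], [0, 0.57, 0.06], 0.2],
  [[18, 0, 0], [0, 0.85, 0.135], 0.2],
  [[24, 0, 0], [0, 1.12, 0.24], 0.2],
  [[24, 0, 0], [0, 1.12, 0.24], 0.2],
  [[24, 0, 0], [0, 1.12, 0.24], 0.2],
])

```text
time: 7.5
eef_pos: [0.5921, 0.0462, 0.1703]
tcp_rot: [-168.1, -0.0, 98.6]
wrist_force: [-2.9, 1.5, -12.3]
grip_width: 0.0266
```

```bash
python3 st.py; python3 - <<'E'
from h import *
p=snap("scene");B=p["frame"];A=np.load("B.npy"); np.save("C.npy",B)
g=lambda x:cv2.cvtColor(x,cv2.COLOR_RGB2GRAY).astype(np.float32)
for nm,(x0,y0,x1,y1) in {"bottle":(345,222,392,250),"nestfront":(335,250,400,275)}.items():
    a,b=g(A)[y0:y1,x0:x1],g(B)[y0:y1,x0:x1]
    W=np.eye(2,3,dtype=np.float32); cc,W=cv2.findTransformECC(a,b,W,cv2.MOTION_TRANSLATION); print(nm,W[:,2].round(2),round(cc,4))
c=[cv2.resize(x[170:270,330:410],None,fx=5,fy=5,interpolation=2) for x in (A,B)]
cv2.imwrite("pics/j4.png",np.hstack(c)[:,:,::-1])
E
```

```text
time 7.5
eef_pos [0.5921 0.0462 0.1703]
tcp_rot [-1.68055e+02 -1.01000e-02  9.86300e+01]
wrist_force [ -2.8851   1.5262 -12.2736]
moment [ 0.6753 -0.4429 -0.164 ]
grip_width 0.0266
pivot [0.5865 0.0453 0.1434] tilt 11.95
bottle [0.79 1.  ] 0.7241
nestfront [1.07 0.13] 0.8817
```

View pics/j4.png

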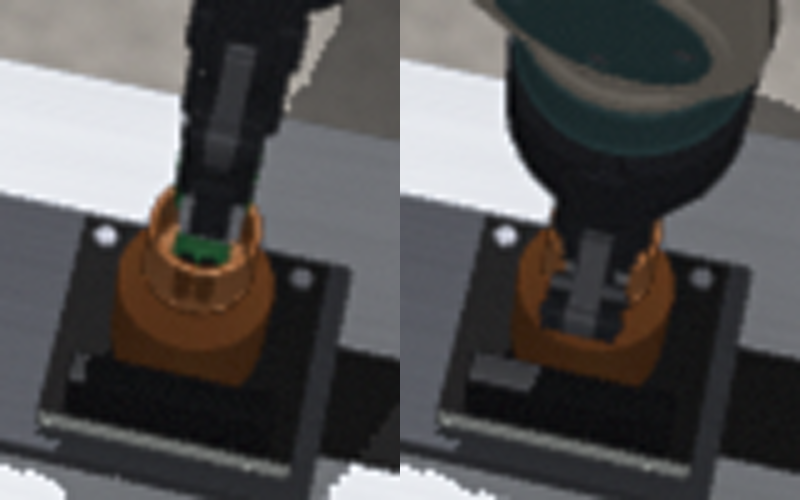

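Left panel (tilted one way) shows the green head base at (205,245) inside the pads. Right panel shows the opposite tilt. The bung is held, and now I'll measure the nest height against the first picture.

```bash
cat > nest.py <<'E'
from h import *
O=cv2.imread("pics/scene0.png")[:,:,::-1].copy()
g=lambda x:cv2.cvtColor(x,cv2.COLOR_RGB2GRAY).astype(np.float32)
REG={"dotL":(345,212,357,222),"dotR":(384,220,396,232),"bodyL":(350,233,362,250),"body":(350,238,392,252),"edge":(336,248,392,268)}
def cmp(B,names=REG):
    for nm in names:
        x0,y0,x1,y1=REG[nm]; W=np.eye(2,3,dtype=np.float32)
        try: cc,W=cv2.findTransformECC(g(O)[y0:y1,x0:x1],g(B),np.float32([[1,0,x0],[0,1,y0]]),cv2.MOTION_TRANSLATION); print("  ",nm,(W[:,2]-[x0,y0]).round(2),round(cc,3),end=";")
        except cv2.error: print("  ",nm,"fail",end=";")
    print()
if __name__=="__main__":
    import sys
    for f in sys.argv[1:]: print(f); cmp(np.load(f))
    B=snap("scene")["frame"]; print("now"); cmp(B)
E
python3 nest.py A.npy B.npy C.npy; python3 - <<'E'
from h import *
p=snap("scene")
for z in (.11,.112): print(proj(p,[.5857,.0454,z]))
E
```

```text
A.npy
   dotL [-0.08 -0.09] 0.964;   dotR [0.34 0.03] 0.957;   bodyL fail;   body [1.25 1.4 ] 0.319;   edge [ 1.06 -0.18] 0.92;
B.npy
   dotL [0.02 0.19] 0.973;   dotR [0.25 0.19] 0.961;   bodyL [-142.04  -35.68] 0.639;   body [1.17 1.91] 0.326;   edge [1.36 0.21] 0.925;
C.npy
   dotL [0.01 0.2 ] 0.975;   dotR [0.22 0.18] 0.961;   bodyL [-0.68 -0.16] 0.86;   body [0.47 0.8 ] 0.526;   edge [1.5  0.23] 0.924;
now
   dotL [0.03 0.21] 0.972;   dotR [0.25 0.19] 0.961;   bodyL [-0.9  -0.15] 0.88;   body [0.4  0.76] 0.525;   edge [1.47 0.25] 0.923;
[368.87972202 227.74853787]
[368.96907398 227.26007382]
```

Request:
jog_arm([
  [[-4, 0, 0], [0, -0.19, 0.01], 0.2],
  [[-8, 0, 0], [0, -0.37, 0.07], 0.2],
  [[-12, 0, 0], [0, -0.55, 0.16], 0.2],
  [[-12, 0, 0], [0, -0.55, 0.16], 0.2],
  [[-12, 0, 0], [0, -0.55, 0.16], 0.2],
])

```text
time: 8.15
eef_pos: [0.5852, 0.0452, 0.1735]
tcp_rot: [179.9, 0.0, 98.6]
wrist_force: [-3.9, 2.8, 1.6]
grip_width: 0.0265
```

```bash
python3 st.py; python3 nest.py
```

```text
time 8.15
eef_pos [0.5852 0.0452 0.1735]
tcp_rot [1.798782e+02 1.560000e-02 9.860070e+01]
wrist_force [-3.8767  2.7505  1.5667]
moment [ 0.6847  0.9074 -0.058 ]
grip_width 0.0265
pivot [0.5853 0.0452 0.146 ] tilt -0.12
now
   dotL [0.01 0.23] 0.976;   dotR [0.22 0.21] 0.963;   bodyL [-2.84 -1.08] 0.934;   body [-1.31 -0.04] 0.456;   edge [1.52 0.25] 0.923;
```

Request:
jog_arm([
  [[6, 0, 0], [0, 0.3, -0.01], 0.2],
  [[12, 0, 0], [0, 0.59, 0.01], 0.2],
  [[6, 0, 0], [0, 0.3, -0.06], 0.2],
  [[0, 0, 0], [0, 0, -0.1], 0.2],
  [[-6, 0, 0], [0, -0.3, -0.11], 0.2],
  [[-12, 0, 0], [0, -0.59, -0.09], 0.2],
  [[-6, 0, 0], [0, -0.3, -0.135], 0.2],
  [[0, 0, 0], [0, 0, -0.15], 0.2],
  [[0, 0, 0], [0, 0, -0.15], 0.2],
  [[0, 0, 0], [0, 0, -0.15], 0.2],
])

```text
time: 9.2
eef_pos: [0.5842, 0.045, 0.1711]
tcp_rot: [-179.7, 0.0, 98.6]
wrist_force: [-4.5, 1.6, -7.3]
grip_width: 0.0266
```

```bash
python3 st.py; python3 nest.py
```

```text
time 9.2
eef_pos [0.5842 0.045  0.1711]
tcp_rot [-1.797106e+02  3.100000e-03  9.862640e+01]
wrist_force [-4.4746  1.6251 -7.276 ]
moment [0.4531 1.079  0.0189]
grip_width 0.0266
pivot [0.5841 0.045  0.1436] tilt 0.29
now
   dotL [0.04 0.26] 0.975;   dotR [0.24 0.2 ] 0.961;   bodyL [-3.1  -1.32] 0.907;   body [-2.14 -0.25] 0.438;   edge [1.52 0.24] 0.924;
```

Request:
jog_arm([
  [[0, 0, 0], [0, 0, 0], 0.2],
  [[0, 0, 0], [0, 0, 0], 0.2],
])

```text
time: 9.45
eef_pos: [0.5839, 0.045, 0.1713]
tcp_rot: [-179.8, 0.0, 98.6]
wrist_force: [-4.0, 1.0, -11.7]
grip_width: 0.0267
```

Request:
jog_arm([
  [[0, 0, 0], [0, 0, 0], 0.2],
  [[0, 0, 0], [0, 0, 0], 0.2],
  [[0, 0, 0], [0, 0, 0], 0.2],
])

```text
time: 9.75
eef_pos: [0.584, 0.045, 0.1716]
tcp_rot: [-179.9, -0.0, 98.6]
wrist_force: [-3.5, 0.7, -12.9]
grip_width: 0.0265
```

```bash
python3 - <<'E'
from h import *
for i in range(6):
    s=bot.read_state(); print(s["time"],s["eef_pos"].round(4),s["wrist_force"].round(2),s["moment"].round(2)); p=snap("scene")
E
python3 nest.py
```

```text
9.75 [0.584  0.045  0.1716] [ -3.49   0.68 -12.93] [ 0.28  0.99 -0.05]
9.8 [0.5841 0.045  0.1717] [ -4.46   0.61 -13.49] [ 0.21  1.08 -0.06]
9.85 [0.5841 0.045  0.1719] [ -5.41   0.75 -13.34] [ 0.24  1.11 -0.07]
9.9 [0.5842 0.045  0.1719] [ -6.05   0.28 -13.93] [ 0.22  1.21 -0.02]
9.95 [0.5842 0.0451 0.172 ] [ -5.16   0.75 -13.25] [ 0.2   1.21 -0.05]
10.0 [0.5843 0.045  0.1721] [ -5.64   1.51 -12.89] [ 0.17  1.24 -0.  ]
now
   dotL [0.02 0.03] 0.97;   dotR [0.29 0.14] 0.962;   bodyL [-3.   -1.49] 0.904;   body [-1.14 -0.33] 0.431;   edge [1.47 0.15] 0.925;
```

Request:
jog_arm([
  [[7.6, 0, 0], [0, 0.38, 0.025], 0.2],
  [[12.4, 0, 0], [0, 0.61, 0.065], 0.2],
  [[12.4, 0, 0], [0, 0.61, 0.065], 0.2],
  [[7.6, 0, 0], [0, 0.38, 0.025], 0.2],
  [[0, 0, 0], [0, 0, 0], 0.2],
  [[-7.6, 0, 0], [0, -0.38, 0.015], 0.2],
  [[-12.4, 0, 0], [0, -0.61, 0.045], 0.2],
  [[-12.4, 0, 0], [0, -0.61, 0.035], 0.2],
  [[-7.6, 0, 0], [0, -0.38, -0.015], 0.2],
  [[0, 0, 0], [0, 0, -0.05], 0.2],
])

```text
time: 11.1
eef_pos: [0.5848, 0.0454, 0.1749]
tcp_rot: [-179.9, -0.0, 98.6]
wrist_force: [-2.9, 1.6, -13.3]
grip_width: 0.0266
```

Request:
jog_arm([
  [[7.6, 0, 0], [0, 0.38, 0.025], 0.2],
  [[12.4, 0, 0], [0, 0.61, 0.065], 0.2],
  [[12.4, 0, 0], [0, 0.61, 0.065], 0.2],
  [[7.6, 0, 0], [0, 0.38, 0.025], 0.2],
  [[0, 0, 0], [0, 0, 0], 0.2],
  [[-7.6, 0, 0], [0, -0.38, 0.025], 0.2],
  [[-12.4, 0, 0], [0, -0.61, 0.065], 0.2],
  [[-12.4, 0, 0], [0, -0.61, 0.065], 0.2],
  [[-7.6, 0, 0], [0, -0.38, 0.025], 0.2],
  [[0, 0, 0], [0, 0, 0], 0.2],
])

```text
time: 12.1
eef_pos: [0.5851, 0.0453, 0.1747]
tcp_rot: [-179.7, -0.0, 98.6]
wrist_force: [-4.6, 2.0, -11.7]
grip_width: 0.0266
```

```bash
python3 st.py; python3 nest.py
```

```text
time 12.1
eef_pos [0.5851 0.0453 0.1747]
tcp_rot [-1.797383e+02 -1.060000e-02  9.861550e+01]
wrist_force [ -4.644    2.0014 -11.7387]
moment [ 0.4688  0.9703 -0.0033]
grip_width 0.0266
pivot [0.5849 0.0453 0.1472] tilt 0.26
now
   dotL [0.02 0.22] 0.975;   dotR [0.25 0.2 ] 0.961;   bodyL [-2.82 -1.06] 0.935;   body [-1.17  0.01] 0.458;   edge [1.51 0.25] 0.924;
```

Request:
jog_arm([
  [[7.6, 0, 0], [0, 0.38, 0.02], 0.2],
  [[12.4, 0, 0], [0, 0.61, 0.04], 0.2],
  [[12.4, 0, 0], [0, 0.61, 0.03], 0.2],
  [[7.6, 0, 0], [0, 0.38, -0.03], 0.2],
  [[0, 0, 0], [0, 0, -0.07], 0.2],
  [[-7.6, 0, 0], [0, -0.38, -0.06], 0.2],
  [[-12.4, 0, 0], [0, -0.61, -0.04], 0.2],
  [[-12.4, 0, 0], [0, -0.61, -0.06], 0.2],
  [[-7.6, 0, 0], [0, -0.38, -0.12], 0.2],
  [[0, 0, 0], [0, 0, -0.15], 0.2],
])

```text
time: 13.15
eef_pos: [0.5851, 0.0455, 0.1758]
tcp_rot: [-179.7, -0.0, 98.6]
wrist_force: [-3.4, 2.0, -13.6]
grip_width: 0.0262
```

```bash
python3 st.py; python3 nest.py
```

```text
time 13.15
eef_pos [0.5851 0.0455 0.1758]
tcp_rot [-1.796921e+02 -3.500000e-02  9.862490e+01]
wrist_force [ -3.4473   1.982  -13.6282]
moment [0.4854 0.9805 0.0443]
grip_width 0.0262
pivot [0.5849 0.0454 0.1483] tilt 0.31
now
   dotL [-0.   -0.03] 0.97;   dotR [0.25 0.05] 0.959;   bodyL [-2.67 -1.28] 0.944;   body [-0.74 -0.06] 0.462;   edge [1.33 0.05] 0.924;
```

Request:
jog_arm([
  [[4.3, 0, 0], [0, 0.21, 0.11], 0.2],
  [[8.6, 0, 0], [0, 0.43, 0.13], 0.2],
  [[13, 0, 0], [0, 0.64, 0.17], 0.2],
  [[13, 0, 0], [0, 0.64, 0.17], 0.2],
  [[8.6, 0, 0], [0, 0.43, 0.13], 0.2],
  [[4.3, 0, 0], [0, 0.21, 0.11], 0.2],
  [[0, 0, 0], [0, 0, 0.1], 0.2],
  [[-4.3, 0, 0], [0, -0.21, 0.11], 0.2],
  [[-8.6, 0, 0], [0, -0.43, 0.13], 0.2],
  [[-13, 0, 0], [0, -0.64, 0.17], 0.2],
])

```text
time: 14.2
eef_pos: [0.5799, 0.0442, 0.174]
tcp_rot: [167.0, 0.0, 98.6]
wrist_force: [-5.7, 0.7, -7.2]
grip_width: 0.0266
```

```bash
python3 st.py; python3 nest.py; python3 - <<'E'
from h import *
p=snap("scene"); q=snap("top")
a=cv2.resize(p["frame"][170:270,330:410],None,fx=5,fy=5,interpolation=2); b=cv2.resize(q["frame"][150:250,210:290],None,fx=5,fy=5,interpolation=2)
cv2.imwrite("pics/j5.png",np.hstack([a,b])[:,:,::-1])
E
```

```text
time 14.2
eef_pos [0.5799 0.0442 0.174 ]
tcp_rot [1.670048e+02 8.300000e-03 9.863290e+01]
wrist_force [-5.7248  0.6927 -7.2344]
moment [0.164  2.2349 0.107 ]
grip_width 0.0266
pivot [0.586  0.0451 0.1472] tilt -13.0
now
   dotL [0.04 0.22] 0.975;   dotR [0.24 0.19] 0.963;   bodyL fail;   body [1.08 1.85] 0.321;   edge [1.19 0.18] 0.924;
```

View pics/j5.png

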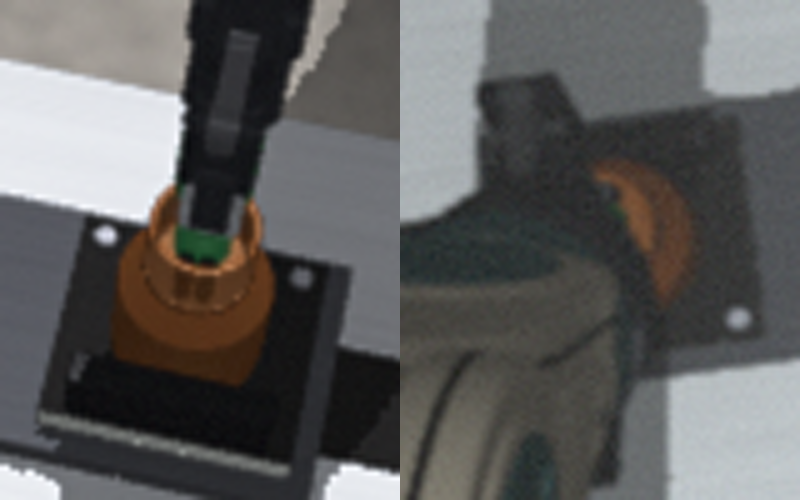

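The left panel shows more green below the fingertips (232–255) than in the earlier picture, so the pads have crept up the head. I'll regrip lower and harder.

Request:
jog_arm([
  [[4.3, 0, 0], [0, 0.21, 0.01], 0.2],
  [[8.6, 0, 0], [0, 0.43, 0.03], 0.2],
  [[13, 0, 0], [0, 0.62, 0.17], 0.2],
  [[13, 0, 0], [0, 0.62, 0.17], 0.2],
  [[13, 0, 0], [0, 0.62, 0.17], 0.5],
  [[13, 0, 0], [0, 0.62, 0.17], 0.5],
  [[13, 0, 0], [0, 0.62, 0.17], 0.5],
  [[13, 0, 0], [0, 0.62, 0.17], 0.5],
  [[13, 0, 0], [0, 0.62, 0.17], 0.5],
])

```text
time: 15.25
eef_pos: [0.5864, 0.045, 0.1738]
tcp_rot: [179.8, 0.0, 98.6]
wrist_force: [-0.1, 0.3, 0.7]
grip_width: 0.0425
```

```bash
python3 st.py; python3 nest.py
```

```text
time 15.25
eef_pos [0.5864 0.045  0.1738]
tcp_rot [1.798429e+02 4.040000e-02 9.861370e+01]
wrist_force [-0.0565  0.3316  0.7285]
moment [0.0265 0.0054 0.0253]
grip_width 0.0425
pivot [0.5865 0.045  0.1463] tilt -0.16
now
   dotL [0.03 0.24] 0.977;   dotR [0.21 0.21] 0.961;   bodyL [-2.81 -1.04] 0.936;   body [-1.2   0.05] 0.457;   edge [1.49 0.23] 0.923;
```

Request:
jog_arm([
  [[0, 0, 0], [0, -0.08, 0.4], 0.5],
  [[0, 0, 0], [0, -0.08, 0.65], 0.5],
  [[0, 0, 0], [0, -0.08, 0.65], 0.5],
  [[0, 0, 0], [0, -0.08, 0.65], 0.5],
  [[0, 0, 0], [0, -0.08, 0.65], 0.36],
  [[0, 0, 0], [0, -0.08, 0.65], 0.2],
  [[0, 0, 0], [0, -0.08, 0.65], 0.2],
  [[0, 0, 0], [0, -0.08, 0.65], 0.2],
], force=120)

```text
time: 16.1
eef_pos: [0.5846, 0.0451, 0.1662]
tcp_rot: [180.0, -0.0, 98.6]
wrist_force: [-0.7, -1.2, -0.8]
grip_width: 0.0259
```

```bash
python3 st.py
```

```text
time 16.1
eef_pos [0.5846 0.0451 0.1662]
tcp_rot [ 1.799573e+02 -2.200000e-03  9.861850e+01]
wrist_force [-0.6665 -1.2357 -0.7549]
moment [ 0.0588 -0.3606 -0.0573]
grip_width 0.0259
pivot [0.5846 0.0451 0.1387] tilt -0.04
```

Request:
jog_arm([
  [[5, 0, 0], [0, 0.2, -0.01], 0.2],
  [[10, 0, 0], [0, 0.4, 0], 0.2],
  [[10, 0, 0], [0, 0.4, -0.02], 0.2],
  [[5, 0, 0], [0, 0.2, -0.07], 0.2],
  [[0, 0, 0], [0, 0, -0.1], 0.2],
  [[-5, 0, 0], [0, -0.2, -0.11], 0.2],
  [[-10, 0, 0], [0, -0.4, -0.1], 0.2],
  [[-10, 0, 0], [0, -0.4, -0.12], 0.2],
  [[-5, 0, 0], [0, -0.2, -0.17], 0.2],
  [[0, 0, 0], [0, 0, -0.2], 0.2],
])

```text
time: 17.1
eef_pos: [0.5833, 0.0454, 0.1671]
tcp_rot: [-180.0, -0.1, 98.6]
wrist_force: [5.4, 2.4, -14.3]
grip_width: 0.0254
```

Request:
jog_arm([
  [[4, 0, 0], [0, 0.16, 0.1], 0.2],
  [[8, 0, 0], [0, 0.32, 0.12], 0.2],
  [[12, 0, 0], [0, 0.48, 0.15], 0.2],
])

```text
time: 17.4
eef_pos: [0.5888, 0.0459, 0.167]
tcp_rot: [-168.0, -0.0, 98.6]
wrist_force: [0.0, 0.1, -0.8]
grip_width: 0.0256
```

```bash
sed -i 's/.0275/.023/' st.py; python3 st.py
```

```text
time 17.4
eef_pos [0.5888 0.0459 0.167 ]
tcp_rot [-1.679638e+02 -1.440000e-02  9.862470e+01]
wrist_force [ 0.0358  0.1437 -0.7605]
moment [ 0.192  -0.3653  0.015 ]
grip_width 0.0256
pivot [0.5841 0.0452 0.1446] tilt 12.04
```

Request:
jog_arm([
  [[-4, 0, 0], [0, -0.16, 0.005], 0.2],
  [[-8, 0, 0], [0, -0.32, 0.02], 0.2],
  [[-12, 0, 0], [0, -0.48, 0.05], 0.2],
])

```text
time: 17.7
eef_pos: [0.5837, 0.0452, 0.1646]
tcp_rot: [179.9, -0.0, 98.6]
wrist_force: [4.4, 0.2, -11.5]
grip_width: 0.0257
```

```bash
python3 st.py
```

```text
time 17.7
eef_pos [0.5837 0.0452 0.1646]
tcp_rot [ 1.798958e+02 -3.470000e-02  9.863620e+01]
wrist_force [  4.3653   0.1839 -11.4619]
moment [ 0.1048 -0.8631 -0.0172]
grip_width 0.0257
pivot [0.5838 0.0452 0.1416] tilt -0.1
```

Request:
jog_arm([
  [[-4, 0, 0], [0, -0.16, 0.005], 0.2],
  [[-8, 0, 0], [0, -0.32, 0.02], 0.2],
  [[-12, 0, 0], [0, -0.48, 0.05], 0.2],
])

```text
time: 18.0
eef_pos: [0.5795, 0.0445, 0.1664]
tcp_rot: [167.7, -0.0, 98.6]
wrist_force: [4.1, 0.2, -6.7]
grip_width: 0.0258
```

```bash
python3 st.py
```

```text
time 18.0
eef_pos [0.5795 0.0445 0.1664]
tcp_rot [ 1.676891e+02 -3.700000e-03  9.864570e+01]
wrist_force [ 4.1053  0.1919 -6.7046]
moment [ 0.118  -0.4146  0.1021]
grip_width 0.0258
pivot [0.5843 0.0453 0.1439] tilt -12.31
```

Request:
jog_arm([
  [[4, 0, 0], [0, 0.165, -0.02], 0.2],
  [[8, 0, 0], [0, 0.33, -0.03], 0.2],
  [[12, 0, 0], [0, 0.495, -0.025], 0.2],
  [[16, 0, 0], [0, 0.65, -0.01], 0.2],
  [[20, 0, 0], [0, 0.815, 0.015], 0.2],
  [[24, 0, 0], [0, 0.965, 0.05], 0.2],
])

```text
time: 18.6
eef_pos: [0.5884, 0.046, 0.1664]
tcp_rot: [-167.9, -0.0, 98.6]
wrist_force: [0.9, -0.1, -8.5]
grip_width: 0.0256
```

Request:
jog_arm([
  [[-4, 0, 0], [0, -0.165, -0.02], 0.2],
  [[-8, 0, 0], [0, -0.33, -0.03], 0.2],
  [[-12, 0, 0], [0, -0.495, -0.025], 0.2],
  [[-16, 0, 0], [0, -0.65, -0.01], 0.2],
  [[-20, 0, 0], [0, -0.815, 0.015], 0.2],
  [[-24, 0, 0], [0, -0.965, 0.05], 0.2],
])

```text
time: 19.2
eef_pos: [0.5786, 0.0446, 0.1676]
tcp_rot: [167.8, -0.0, 98.6]
wrist_force: [7.6, 1.1, -13.2]
grip_width: 0.0259
```

```bash
python3 st.py; python3 nest.py
```

```text
time 19.2
eef_pos [0.5786 0.0446 0.1676]
tcp_rot [ 1.67812e+02 -3.36000e-02  9.86415e+01]
wrist_force [  7.6201   1.1056 -13.1622]
moment [ 0.0983 -0.9204  0.0105]
grip_width 0.0259
pivot [0.5834 0.0453 0.1451] tilt -12.19
now
   dotL [-0.02 -0.03] 0.969;   dotR [0.3  0.04] 0.955;   bodyL fail;   body [1.24 1.62] 0.321;   edge [1.24 0.  ] 0.923;
```

```bash
cat > ov.py <<'E'
from h import *
def ring(c,ax,r,n=40):
    ax=ax/np.linalg.norm(ax); u=np.cross(ax,EY); u/=np.linalg.norm(u); v=np.cross(ax,u); t=np.linspace(0,2*np.pi,n); return c+r*(np.outer(np.cos(t),u)+np.outer(np.sin(t),v))
def overlay(p,tilts,rise,fn,win=(340,170,400,240),s=8,M=np.array([.5857,.0454,.161])):
    x0,y0,x1,y1=win; im=cv2.resize(p["frame"][y0:y1,x0:x1],None,fx=s,fy=s,interpolation=cv2.INTER_CUBIC)[:,:,::-1].copy(); im0=im.copy()
    for a,col in zip(tilts,[(255,255,0),(255,0,255),(0,255,255)]):
        a=np.radians(a); ax=np.cos(a)*np.array([0,0,1])+np.sin(a)*EX; piv=M+[0,0,-.018+rise]
        for h,r in((.029,.014),(.063,.014),(.029,.007)):
            q=np.array([(proj(p,X)+.5-[x0,y0])*s for X in ring(piv+h*ax,ax,r)]).astype(int); cv2.polylines(im,[q],True,col,1)
    q=np.array([(proj(p,X)+.5-[x0,y0])*s for X in ring(M,np.array([0,0,1.]),.021)]).astype(int); cv2.polylines(im,[q],True,(255,255,255),1)
    cv2.imwrite("pics/"+fn,cv2.resize(np.hstack([im0,im]),None,fx=.8,fy=.8))
if __name__=="__main__":
    overlay(snap("scene"),[0,-12],0,"ov1.png")
E
python3 ov.py
```

```text
(no output)
```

View pics/ov1.png

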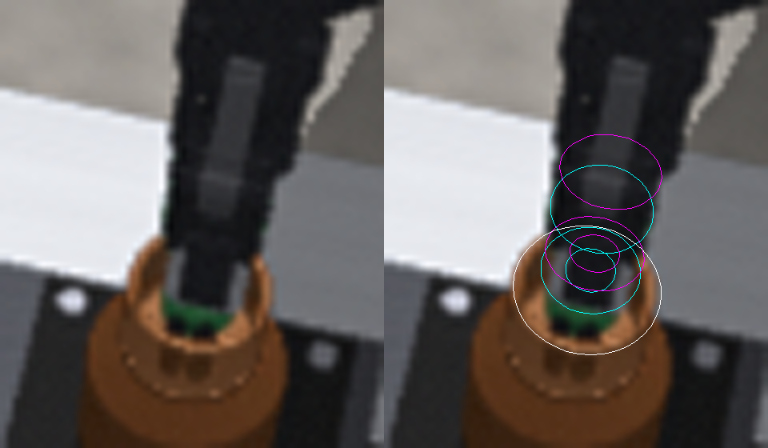

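```bash
python3 - <<'E'
from h import *
p=snap("scene"); hsv=cv2.cvtColor(p["frame"],cv2.COLOR_RGB2HSV)
def show(hsv,t):
    m=(hsv[...,0]>45)&(hsv[...,0]<95)&(hsv[...,1]>70)&(hsv[...,2]>25); print(t)
    for r in range(192,226): print(r,"".join("#" if x else "." for x in m[r,358:388]))
show(hsv,"now")
from ov import ring
for t in(0,-6,-12):
    a=np.radians(t); ax=np.cos(a)*np.array([0,0,1])+np.sin(a)*EX; piv=np.array([.5857,.0454,.144])
    for h in(.029,.063):
        q=np.array([proj(p,X) for X in ring(piv+h*ax,ax,.014)])+.0; i=q[:,0].argmin(); j=q[:,0].argmax(); print(t,h,q[i].round(1),q[j].round(1),"rows",q[:,1].min().round(1),q[:,1].max().round(1))
s=bot.read_state(); R=rot(s["tcp_rot"])
for z in(-.03,-.0187,0): 
    for y in (.014,.025): print("finger",z,y,proj(p,s["eef_pos"]+R.apply([0,y,z])).round(1))
E
```

```text
now
192 ..............................
193 ..............................
194 ..............................
195 ..............................
196 ..............................
197 ..............................
198 ..............................
199 ..............................
200 ..............................
201 ..............................
202 ..............................
203 ........#.....................
204 ..............................
205 ..............................
206 ..............................
207 ..............................
208 ..............................
209 ..............................
210 ..............................
211 ..............................
212 ..............................
213 ..............................
214 ..............................
215 ..............................
216 ..............................
217 ........##....................
218 ........######................
219 ........##########............
220 ..........#######.............
221 ...........##..##.............
222 ..............................
223 ..............................
224 ..............................
225 ..............................
0 0.029 [364.1 211.1] [379.6 212.3] rows 204.8 218.3
0 0.063 [365.6 201.5] [381.7 202.7] rows 195.0 208.8
-6 0.029 [364.4 209.7] [379.9 211. ] rows 203.8 216.5
-6 0.063 [366.3 198.4] [382.3 199.7] rows 192.4 205.3
-12 0.029 [364.7 208.3] [380.2 209.8] rows 203.1 214.7
-12 0.063 [367.  195.5] [383. 197.] rows 190.2 201.9
finger -0.03 0.014 [373.7 203.9]
finger -0.03 0.025 [372.6 208.4]
finger -0.0187 0.014 [372.8 208.2]
finger -0.0187 0.025 [371.7 212.6]
finger 0 0.014 [371.5 215.1]
finger 0 0.025 [370.4 219.6]
```

Request:
jog_arm([
  [[6, 0, 0], [0, 0.23, 0.01], 0.2],
  [[12, 0, 0], [0, 0.46, 0.05], 0.2],
  [[18, 0, 0], [0, 0.68, 0.11], 0.2],
  [[24, 0, 0], [0, 0.9, 0.19], 0.2],
  [[25, 0, 0], [0, 0.93, 0.2], 0.2],
  [[18, 0, 0], [0, 0.68, 0.11], 0.2],
  [[12, 0, 0], [0, 0.46, 0.05], 0.2],
  [[6, 0, 0], [0, 0.23, 0.01], 0.2],
  [[0, 0, 0], [0, 0, 0], 0.2],
])

```text
time: 20.25
eef_pos: [0.5785, 0.0446, 0.1681]
tcp_rot: [167.7, -0.0, 98.6]
wrist_force: [8.0, 1.1, -14.1]
grip_width: 0.026
```

```bash
python3 st.py; python3 nest.py
```

```text
time 20.25
eef_pos [0.5785 0.0446 0.1681]
tcp_rot [ 1.676509e+02 -1.940000e-02  9.864800e+01]
wrist_force [  8.0418   1.0641 -14.0716]
moment [ 0.1924 -0.8892  0.0313]
grip_width 0.026
pivot [0.5834 0.0453 0.1456] tilt -12.35
now
   dotL [ 0.1  -0.17] 0.955;   dotR [ 0.52 -0.11] 0.952;   bodyL [-44.23 -10.66] 0.381;   body [1.33 1.27] 0.327;   edge [ 1.13 -0.26] 0.917;
```

Request:
jog_arm([
  [[6, 0, 0], [0, 0.23, 0.01], 0.2],
  [[12, 0, 0], [0, 0.46, 0.05], 0.2],
  [[18, 0, 0], [0, 0.68, 0.11], 0.2],
  [[24, 0, 0], [0, 0.9, 0.19], 0.2],
  [[25, 0, 0], [0, 0.93, 0.2], 0.2],
  [[18, 0, 0], [0, 0.68, 0.11], 0.2],
  [[12, 0, 0], [0, 0.46, 0.05], 0.2],
  [[6, 0, 0], [0, 0.23, 0.01], 0.2],
  [[0, 0, 0], [0, 0, 0], 0.2],
])

```text
time: 21.2
eef_pos: [0.5784, 0.0446, 0.1686]
tcp_rot: [167.6, -0.0, 98.6]
wrist_force: [7.6, 1.6, -14.3]
grip_width: 0.0259
```

```bash
python3 st.py; python3 nest.py
```

```text
time 21.2
eef_pos [0.5784 0.0446 0.1686]
tcp_rot [ 1.675884e+02 -2.190000e-02  9.865000e+01]
wrist_force [  7.6032   1.6263 -14.3482]
moment [ 0.3426 -0.9962  0.0335]
grip_width 0.0259
pivot [0.5833 0.0454 0.1461] tilt -12.41
now
   dotL [ 0.22 -0.29] 0.95;   dotR [ 0.56 -0.17] 0.957;   bodyL [-142.03  -35.71] 0.638;   body [1.46 1.2 ] 0.324;   edge [ 1.09 -0.35] 0.913;
```

Request:
jog_arm([
  [[4, 0, 0], [0, 0.13, 0.1], 0.2],
  [[8, 0, 0], [0, 0.27, 0.2], 0.2],
  [[12, 0, 0], [0, 0.42, 0.3], 0.2],
  [[12, 0, 0], [0, 0.42, 0.3], 0.2],
  [[12, 0, 0], [0, 0.42, 0.3], 0.5],
  [[12, 0, 0], [0, 0.42, 0.3], 0.5],
  [[12, 0, 0], [0, 0.42, 0.3], 0.5],
  [[12, 0, 0], [0, 0.42, 0.3], 0.5],
])

```text
time: 22.05
eef_pos: [0.5836, 0.0447, 0.168]
tcp_rot: [180.0, 0.0, 98.6]
wrist_force: [-0.5, 1.2, -0.4]
grip_width: 0.0426
```

```bash
python3 st.py; python3 nest.py;  python3 - <<'E'
from h import *
from ov import overlay
overlay(snap("scene"),[0],0,"ov2.png")
E
```

```text
time 22.05
eef_pos [0.5836 0.0447 0.168 ]
tcp_rot [1.799516e+02 2.970000e-02 9.860130e+01]
wrist_force [-0.4645  1.153  -0.4405]
moment [-0.0357  0.013   0.0608]
grip_width 0.0426
pivot [0.5836 0.0447 0.145 ] tilt -0.05
now
   dotL [0.23 0.3 ] 0.973;   dotR [0.43 0.21] 0.958;   bodyL [-3.58 -1.51] 0.87;   body [-3.69 -0.61] 0.424;   edge [1.74 0.31] 0.924;
```

View pics/ov2.png

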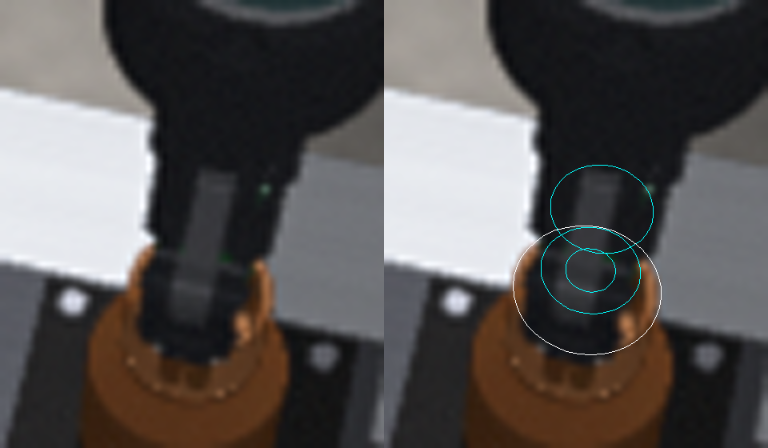

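Request:
jog_arm([
  [[0, 0, 0], [0, 0, -4], 0.7],
  [[0, 0, 0], [0, 0, -9], 0.7],
  [[0, 0, 0], [0, 0, -11], 0.7],
  [[0, 0, 0], [0, 0, -11], 0.7],
])

```text
time: 22.55
eef_pos: [0.587, 0.0449, 0.2825]
tcp_rot: [179.5, 0.1, 98.6]
wrist_force: [0.4, -0.3, 0.7]
grip_width: 0.0596
```

```bash
python3 - <<'E'
from h import *
from ov import overlay
p=snap("scene"); hsv=cv2.cvtColor(p["frame"],cv2.COLOR_RGB2HSV); h0=cv2.cvtColor(cv2.imread("pics/scene0.png"),cv2.COLOR_BGR2HSV)
f=lambda h:(h[...,0]>45)&(h[...,0]<90)&(h[...,1]>80)
a,b=f(h0),f(hsv)
for r in range(192,226): print(r,"".join("#" if x else "." for x in a[r,360:386])," ","".join("#" if x else "." for x in b[r,360:386]))
overlay(p,[0],0,"ov3.png")
print(bot.read_state()["eef_pos"])
E
```

```text
192 ..........................   ..........................
193 ..........................   ..........................
194 ..........................   ..........................
195 ..........................   ..........................
196 ..........######..........   ........####..............
197 ........##########........   .......##########.........
198 .......############.......   ......##############......
199 ......##############......   ......##############......
200 ......##############......   ......###############.....
201 ......###############.....   ......###############.....
202 .....################.....   ......###############.....
203 .....################.....   .....################.....
204 .....################.....   .....################.....
205 .....################.....   .....################.....
206 .....###############......   .....###############......
207 .....###############......   .....###############......
208 .....###############......   .....###############......
209 ....###############.......   .....###############......
210 ....############
[... 274 characters left out ...]
.....
215 ......############........   ......###########.........
216 ......###########.........   ......##########..........
217 .....###########..........   .....###########..........
218 .....###########..........   ......##########..........
219 .....###########..........   ......##########..........
220 .....##########...........   ......##########..........
221 ........#######...........   ........#######...........
222 .........#...#............   .........##...............
223 ..........................   ..........................
224 ..........................   ..........................
225 ..........................   ..........................
[0.58553761 0.04492111 0.27976656]
```

View pics/ov3.png

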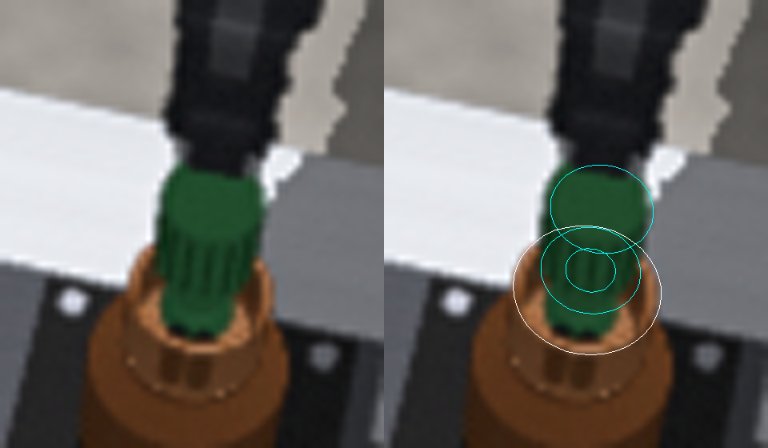

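The view is clear now. Head bottom row is about 212.5 against 214 at the start, so the bung has risen only a little. The low grip lets the fingertips reach the rim when tilted. I'll regrip higher with full force and use larger, continuous rocking with a slower rise.

Request:
jog_arm([
  [[0, 0, 0], [0, -0.05, 5], 0.6],
  [[0, 0, 0], [0, -0.05, 9], 0.5],
  [[0, 0, 0], [0, -0.05, 10.1], 0.5],
  [[0, 0, 0], [0, -0.05, 10.1], 0.45],
  [[0, 0, 0], [0, -0.05, 10.1], 0.4],
  [[0, 0, 0], [0, -0.05, 10.1], 0.3],
  [[0, 0, 0], [0, -0.05, 10.1], 0.2],
  [[0, 0, 0], [0, -0.05, 10.1], 0.2],
], force=120)

```text
time: 23.4
eef_pos: [0.5848, 0.0449, 0.1787]
tcp_rot: [179.8, 0.0, 98.6]
wrist_force: [-2.6, -0.1, 5.5]
grip_width: 0.0258
```

```bash
sed -i 's/,\.023\]/,.032]/' st.py; python3 st.py
```

```text
time 23.4
eef_pos [0.5848 0.0449 0.1787]
tcp_rot [1.798321e+02 4.350000e-02 9.861950e+01]
wrist_force [-2.563  -0.1378  5.4725]
moment [-0.0707  0.5457 -0.0016]
grip_width 0.0258
pivot [0.5849 0.0449 0.1467] tilt -0.17
```

Request:
jog_arm([
  [[8.2, 0, 0], [0, 0.46, 0.02], 0.2],
  [[13.5, 0, 0], [0, 0.74, 0.055], 0.2],
  [[13.5, 0, 0], [0, 0.74, 0.04], 0.2],
  [[8.2, 0, 0], [0, 0.46, -0.03], 0.2],
  [[0, 0, 0], [0, 0, -0.075], 0.2],
  [[-8.2, 0, 0], [0, -0.46, -0.06], 0.2],
  [[-13.5, 0, 0], [0, -0.74, -0.02], 0.2],
  [[-13.5, 0, 0], [0, -0.74, -0.035], 0.2],
  [[-8.2, 0, 0], [0, -0.46, -0.1], 0.2],
  [[0, 0, 0], [0, 0, -0.15], 0.2],
])

```text
time: 24.4
eef_pos: [0.5826, 0.0453, 0.178]
tcp_rot: [179.9, -0.1, 98.6]
wrist_force: [5.6, 0.6, -12.8]
grip_width: 0.0254
```

```bash
python3 st.py; python3 nest.py
```

```text
time 24.4
eef_pos [0.5826 0.0453 0.178 ]
tcp_rot [ 1.799008e+02 -5.320000e-02  9.860390e+01]
wrist_force [  5.6121   0.649  -12.7912]
moment [ 0.4241 -1.2238  0.0493]
grip_width 0.0254
pivot [0.5827 0.0454 0.146 ] tilt -0.1
now
   dotL [0.34 0.27] 0.97;   dotR [0.61 0.24] 0.958;   bodyL [-2.98 -1.25] 0.912;   body [-2.77 -0.35] 0.445;   edge [1.82 0.25] 0.922;
```

Request:
jog_arm([
  [[8.2, 0, 0], [0, 0.46, 0.03], 0.2],
  [[13.5, 0, 0], [0, 0.74, 0.075], 0.2],
  [[13.5, 0, 0], [0, 0.74, 0.07], 0.2],
  [[8.2, 0, 0], [0, 0.46, 0.01], 0.2],
  [[0, 0, 0], [0, 0, -0.025], 0.2],
  [[-8.2, 0, 0], [0, -0.46, 0], 0.2],
  [[-13.5, 0, 0], [0, -0.74, 0.05], 0.2],
  [[-13.5, 0, 0], [0, -0.74, 0.045], 0.2],
  [[-8.2, 0, 0], [0, -0.46, -0.015], 0.2],
  [[0, 0, 0], [0, 0, -0.05], 0.2],
])

```text
time: 25.45
eef_pos: [0.5825, 0.0454, 0.1798]
tcp_rot: [179.7, -0.0, 98.6]
wrist_force: [5.0, 2.1, -12.6]
grip_width: 0.0255
```

```bash
python3 st.py; python3 nest.py
```

```text
time 25.45
eef_pos [0.5825 0.0454 0.1798]
tcp_rot [ 1.797196e+02 -3.020000e-02  9.860680e+01]
wrist_force [  5.0229   2.0689 -12.5967]
moment [ 0.4832 -1.3187  0.0151]
grip_width 0.0255
pivot [0.5826 0.0454 0.1478] tilt -0.28
now
   dotL [0.42 0.14] 0.966;   dotR [0.75 0.22] 0.958;   bodyL [-3.08 -1.47] 0.889;   body [-2.93 -0.66] 0.434;   edge [1.89 0.19] 0.921;
```

Request:
jog_arm([
  [[8.2, 0, 0], [0, 0.48, 0.025], 0.2],
  [[13.5, 0, 0], [0, 0.78, 0.07], 0.2],
  [[13.5, 0, 0], [0, 0.8, 0.06], 0.2],
  [[8.2, 0, 0], [0, 0.54, 0], 0.2],
  [[0, 0, 0], [0, 0.1, -0.04], 0.2],
  [[-8.2, 0, 0], [0, -0.36, -0.015], 0.2],
  [[-13.5, 0, 0], [0, -0.64, 0.03], 0.2],
  [[-13.5, 0, 0], [0, -0.64, 0.02], 0.2],
  [[-8.2, 0, 0], [0, -0.36, -0.04], 0.2],
  [[0, 0, 0], [0, 0.1, -0.08], 0.2],
])

```text
time: 26.5
eef_pos: [0.5826, 0.0455, 0.1814]
tcp_rot: [179.7, -0.0, 98.6]
wrist_force: [4.3, 2.2, -14.3]
grip_width: 0.0252
```

```bash
python3 st.py; python3 nest.py
```

```text
time 26.5
eef_pos [0.5826 0.0455 0.1814]
tcp_rot [ 1.796705e+02 -2.760000e-02  9.861390e+01]
wrist_force [  4.3365   2.2119 -14.3157]
moment [ 0.5775 -1.021  -0.0146]
grip_width 0.0252
pivot [0.5828 0.0455 0.1494] tilt -0.33
now
   dotL [0.6  0.13] 0.962;   dotR [0.87 0.16] 0.959;   bodyL [-2.38 -1.37] 0.924;   body [-0.91 -0.22] 0.45;   edge [2.05 0.18] 0.921;
```

Request:
jog_arm([
  [[8.2, 0, 0], [0, 0.46, 0.025], 0.2],
  [[13.5, 0, 0], [0, 0.74, 0.07], 0.2],
  [[13.5, 0, 0], [0, 0.74, 0.06], 0.2],
  [[8.2, 0, 0], [0, 0.46, 0], 0.2],
  [[0, 0, 0], [0, 0, -0.04], 0.2],
  [[-8.2, 0, 0], [0, -0.46, -0.015], 0.2],
  [[-13.5, 0, 0], [0, -0.74, 0.03], 0.2],
  [[-13.5, 0, 0], [0, -0.74, 0.02], 0.2],
  [[-8.2, 0, 0], [0, -0.46, -0.04], 0.2],
  [[0, 0, 0], [0, 0, -0.08], 0.2],
])

```text
time: 27.55
eef_pos: [0.5826, 0.0454, 0.1829]
tcp_rot: [179.6, -0.0, 98.6]
wrist_force: [4.0, 2.9, -12.9]
grip_width: 0.0256
```

Request:
jog_arm([
  [[8.2, 0, 0], [0, 0.46, 0.025], 0.2],
  [[13.5, 0, 0], [0, 0.74, 0.07], 0.2],
  [[13.5, 0, 0], [0, 0.74, 0.06], 0.2],
  [[8.2, 0, 0], [0, 0.46, 0], 0.2],
  [[0, 0, 0], [0, 0, -0.04], 0.2],
  [[-8.2, 0, 0], [0, -0.46, -0.015], 0.2],
  [[-13.5, 0, 0], [0, -0.74, 0.03], 0.2],
  [[-13.5, 0, 0], [0, -0.74, 0.02], 0.2],
  [[-8.2, 0, 0], [0, -0.46, -0.04], 0.2],
  [[0, 0, 0], [0, 0, -0.08], 0.2],
])

```text
time: 28.55
eef_pos: [0.5826, 0.0455, 0.1834]
tcp_rot: [179.6, -0.0, 98.6]
wrist_force: [5.1, 3.1, -13.7]
grip_width: 0.0255
```

```bash
python3 st.py; python3 nest.py
```

```text
time 28.55
eef_pos [0.5826 0.0455 0.1834]
tcp_rot [ 1.795513e+02 -1.640000e-02  9.861100e+01]
wrist_force [  5.1057   3.0859 -13.6837]
moment [ 0.7545 -1.0343  0.0633]
grip_width 0.0255
pivot [0.5828 0.0455 0.1514] tilt -0.45
now
   dotL [0.6  0.19] 0.97;   dotR [0.95 0.26] 0.959;   bodyL [-2.37 -1.3 ] 0.924;   body [-0.44 -0.08] 0.446;   edge [2.07 0.24] 0.921;
```

Request:
jog_arm([
  [[8.2, 0, 0], [0, 0.46, 0.02], 0.2],
  [[13.5, 0, 0], [0, 0.74, 0.06], 0.2],
  [[13.5, 0, 0], [0, 0.74, 0.045], 0.2],
  [[8.2, 0, 0], [0, 0.46, -0.02], 0.2],
  [[0, 0, 0], [0, 0, -0.07], 0.2],
  [[-8.2, 0, 0], [0, -0.46, -0.05], 0.2],
  [[-13.5, 0, 0], [0, -0.74, -0.01], 0.2],
  [[-13.5, 0, 0], [0, -0.74, -0.025], 0.2],
  [[-8.2, 0, 0], [0, -0.46, -0.095], 0.2],
  [[0, 0, 0], [0, 0, -0.14], 0.2],
])

```text
time: 29.6
eef_pos: [0.5825, 0.0454, 0.1853]
tcp_rot: [179.5, -0.0, 98.6]
wrist_force: [4.1, 2.7, -12.7]
grip_width: 0.0254
```

Request:
jog_arm([
  [[8.2, 0, 0], [0, 0.46, 0.02], 0.2],
  [[13.5, 0, 0], [0, 0.74, 0.06], 0.2],
  [[13.5, 0, 0], [0, 0.74, 0.045], 0.2],
  [[8.2, 0, 0], [0, 0.46, -0.02], 0.2],
  [[0, 0, 0], [0, 0, -0.07], 0.2],
  [[-8.2, 0, 0], [0, -0.46, -0.05], 0.2],
  [[-13.5, 0, 0], [0, -0.74, -0.01], 0.2],
  [[-13.5, 0, 0], [0, -0.74, -0.025], 0.2],
  [[-8.2, 0, 0], [0, -0.46, -0.095], 0.2],
  [[0, 0, 0], [0, 0, -0.14], 0.2],
])

```text
time: 30.6
eef_pos: [0.5826, 0.0452, 0.1864]
tcp_rot: [179.5, 0.0, 98.6]
wrist_force: [4.4, 3.3, -13.0]
grip_width: 0.0255
```

```bash
python3 st.py; python3 nest.py
```

```text
time 30.6
eef_pos [0.5826 0.0452 0.1864]
tcp_rot [1.795141e+02 1.890000e-02 9.860060e+01]
wrist_force [  4.3595   3.2753 -12.9779]
moment [ 0.7454 -0.9595  0.0572]
grip_width 0.0255
pivot [0.5828 0.0452 0.1544] tilt -0.49
now
   dotL [0.61 0.18] 0.969;   dotR [0.93 0.26] 0.96;   bodyL [-2.18 -1.25] 0.914;   body [-0.33 -0.11] 0.447;   edge [2.03 0.25] 0.921;
```

Request:
jog_arm([
  [[8.2, 0, 0], [0, 0.46, 0.015], 0.2],
  [[13.5, 0, 0], [0, 0.74, 0.045], 0.2],
  [[13.5, 0, 0], [0, 0.74, 0.025], 0.2],
  [[8.2, 0, 0], [0, 0.46, -0.045], 0.2],
  [[0, 0, 0], [0, 0, -0.1], 0.2],
  [[-8.2, 0, 0], [0, -0.46, -0.085], 0.2],
  [[-13.5, 0, 0], [0, -0.74, -0.055], 0.2],
  [[-13.5, 0, 0], [0, -0.74, -0.075], 0.2],
  [[-8.2, 0, 0], [0, -0.46, -0.145], 0.2],
  [[0, 0, 0], [0, 0, -0.2], 0.2],
])

```text
time: 31.65
eef_pos: [0.5837, 0.045, 0.1915]
tcp_rot: [179.3, 0.1, 98.6]
wrist_force: [-0.6, 0.2, 0.7]
grip_width: 0.0255
```

Request:
jog_arm([
  [[8.2, 0, 0], [0, 0.46, 0.02], 0.2],
  [[13.5, 0, 0], [0, 0.74, 0.06], 0.2],
  [[13.5, 0, 0], [0, 0.74, 0.045], 0.2],
  [[8.2, 0, 0], [0, 0.46, -0.02], 0.2],
  [[0, 0, 0], [0, 0, -0.07], 0.2],
  [[-8.2, 0, 0], [0, -0.46, -0.05], 0.2],
  [[-13.5, 0, 0], [0, -0.74, -0.01], 0.2],
  [[-13.5, 0, 0], [0, -0.74, -0.025], 0.2],
  [[-8.2, 0, 0], [0, -0.46, -0.095], 0.2],
  [[0, 0, 0], [0, 0, -0.14], 0.2],
])

```text
time: 32.65
eef_pos: [0.5838, 0.044, 0.1935]
tcp_rot: [179.5, 0.2, 98.6]
wrist_force: [-0.1, -0.0, -0.5]
grip_width: 0.0253
```

```bash
python3 st.py; python3 nest.py
```

```text
time 32.65
eef_pos [0.5838 0.044  0.1935]
tcp_rot [179.4649   0.2317  98.5677]
wrist_force [-0.0905 -0.0235 -0.5379]
moment [-0.0249 -0.067  -0.0352]
grip_width 0.0253
pivot [0.5841 0.0439 0.1615] tilt -0.53
now
   dotL [0.69 0.4 ] 0.971;   dotR [0.95 0.41] 0.963;   bodyL [-1.62 -0.65] 0.961;   body [0.08 0.39] 0.481;   edge [2.1 0.4] 0.919;
```

Force is about 0 and the nest is down, so the pads have let go. Next I lift the bung out straight.

Request:
jog_arm([
  [[0, 0, 0], [0, 0, -0.8], 0.2],
  [[0, 0, 0], [0, 0, -1.8], 0.2],
  [[0, 0, 0], [0, 0, -3], 0.2],
  [[0, 0, 0], [0, 0, -4.5], 0.2],
  [[0, 0, 0], [0, 0, -7], 0.2],
  [[0, 0, 0], [0, 0, -10], 0.2],
  [[0, 0, 0], [0, 0, -10], 0.2],
])

```text
time: 33.4
eef_pos: [0.5868, 0.0448, 0.2936]
tcp_rot: [179.3, 0.1, 98.6]
wrist_force: [0.6, 1.0, 0.0]
grip_width: 0.0255
```

```bash
python3 st.py; python3 nest.py; python3 - <<'E'
from h import *
p=snap("scene"); q=snap("top")
a=cv2.resize(p["frame"][140:260,310:430],None,fx=4,fy=4,interpolation=2); b=cv2.resize(q["frame"][150:270,390:480],None,fx=4,fy=4,interpolation=2); 
cv2.imwrite("pics/j6.png",np.hstack([a,b])[:,:,::-1])
# tray
r=vision.cut_out("tray_in",q)[0]; m=r["pixels"].astype(np.uint8); c=cv2.findContours(m,0,2)[0]; c=max(c,key=cv2.contourArea)
box=cv2.boxPoints(cv2.minAreaRect(c)); W=[atz(q,u,.015) for u in box]; print(np.round(W,3)); print(np.mean(W,0))
t=np.mean(W,0)[:2]; th=np.radians(-4.4); ty=np.array([-np.sin(th),np.cos(th)])
R=rot([180,0,85.6])*Ro.from_rotvec([0,40,0],degrees=True); z=R.apply([0,0,1])
plug=np.append(t+.02*ty,.020); tcp=plug-.032*z; print("tcp",tcp, "above",tcp+[0,0,.15])
s=bot.read_state(); r0=rot(s["tcp_rot"]); 
print("turn",(r0.inv()*R).as_rotvec(degrees=True).round(1),"shift",(r0.inv().apply(tcp+[0,0,.15]-s["eef_pos"])*100).round(2))
print("down in new tool frame", (R.inv().apply([0,0,-1])).round(3))
E
```

```text
time 33.4
eef_pos [0.5868 0.0448 0.2936]
tcp_rot [1.793258e+02 1.450000e-01 9.860980e+01]
wrist_force [0.6141 0.9523 0.0134]
moment [ 0.0161 -0.0018  0.009 ]
grip_width 0.0255
pivot [0.5872 0.0447 0.2616] tilt -0.67
now
   dotL [0.51 0.37] 0.968;   dotR [0.76 0.36] 0.963;   bodyL [-0.26 -0.21] 0.989;   body [1.08 0.82] 0.53;   edge [1.99 0.36] 0.92;
[[ 0.533 -0.233  0.015]
 [ 0.657 -0.241  0.015]
 [ 0.648 -0.431  0.015]
 [ 0.525 -0.422  0.015]]
[ 0.59081777 -0.33183699  0.015     ]
tcp [ 0.5907741  -0.33240452  0.04451342] above [ 0.5907741  -0.33240452  0.19451342]
turn [-4.6 39.8 12.5] shift [-37.42  -4.94   9.22]
down in new tool frame [-0.643 -0.     0.766]
```

View pics/j6.png

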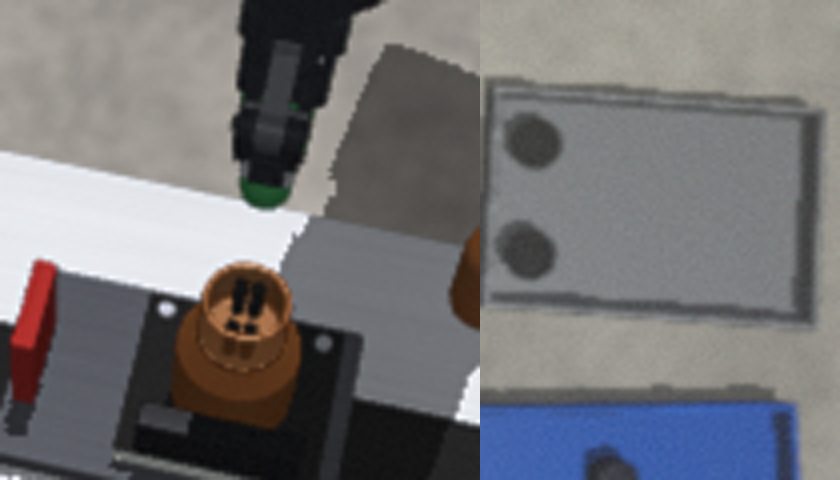

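The bung is out: the green plug is at (265,190) under the fingers and the bottle mouth is open at (248,300). The tray is clear except for its two stoppers. Next I go over the tray.

Request:
jog_arm([
  [[-2, 16, 5], [-15, -2, 2], 0.2],
  [[-2, 16, 5], [-15, -2, 2], 0.2],
  [[-2, 16, 5], [-15, -2, 2], 0.2],
  [[-4.6, 39.8, 12.5], [-37.4, -4.9, 9.2], 0.2],
  [[-4.6, 39.8, 12.5], [-37.4, -4.9, 9.2], 0.2],
  [[-4.6, 39.8, 12.5], [-37.4, -4.9, 9.2], 0.2],
  [[-4.6, 39.8, 12.5], [-37.4, -4.9, 9.2], 0.2],
  [[-4.6, 39.8, 12.5], [-37.4, -4.9, 9.2], 0.2],
  [[-4.6, 39.8, 12.5], [-37.4, -4.9, 9.2], 0.2],
  [[-4.6, 39.8, 12.5], [-37.4, -4.9, 9.2], 0.2],
])

```text
time: 34.6
eef_pos: [0.5913, -0.3324, 0.1928]
tcp_rot: [-179.8, -40.1, 85.4]
wrist_force: [0.9, 0.5, 0.4]
grip_width: 0.0254
```

Request:
jog_arm([
  [[0, 0, 0], [0, 0, 0], 0.2],
  [[0, 0, 0], [0, 0, 0], 0.2],
  [[0, 0, 0], [0, 0, 0], 0.2],
])

```text
time: 34.9
eef_pos: [0.5927, -0.3306, 0.1963]
tcp_rot: [179.9, -39.9, 85.8]
wrist_force: [0.1, 0.1, -0.1]
grip_width: 0.0257
```

```bash
python3 - <<'E'
from h import *
s=bot.read_state(); r0=rot(s["tcp_rot"]); R=rot([180,0,85.6])*Ro.from_rotvec([0,40,0],degrees=True)
print(s["time"],s["eef_pos"],s["tcp_rot"],s["joints"].round(1),s["wrist_force"])
tcp=np.array([.5908,-.3324,.0445])
for h in(.03,0): print("turn",(r0.inv()*R).as_rotvec(degrees=True).round(1),"shift",(r0.inv().apply(tcp+[0,0,h]-s["eef_pos"])*100).round(2))
E
```

```text
34.9 [ 0.5926723  -0.33057231  0.19632177] [179.86414567 -39.93210245  85.7602234 ] [-46.6  40.1  21.8 101.   28.4  40.1] [ 0.05141804  0.08232604 -0.09217548]
turn [0.  0.1 0.1] shift [-7.97 -0.2   9.22]
turn [0.  0.1 0.1] shift [-9.9  -0.2  11.52]
```

Request:
jog_arm([
  [[0, 0, 0], [-3, -0.1, 3.5], 0.2],
  [[0, 0, 0], [-5.5, -0.2, 6.4], 0.2],
  [[0, 0, 0], [-8, -0.2, 9.2], 0.2],
  [[0, 0, 0], [-9, -0.2, 10.5], 0.2],
  [[0, 0, 0], [-9.7, -0.2, 11.3], 0.2],
  [[0, 0, 0], [-9.7, -0.2, 11.3], 0.2],
  [[0, 0, 0], [-9.7, -0.2, 11.3], 0.2],
])

```text
time: 35.6
eef_pos: [0.5912, -0.3341, 0.048]
tcp_rot: [179.8, -39.9, 85.7]
wrist_force: [0.6, 0.4, -0.4]
grip_width: 0.0253
```

```bash
python3 - <<'E'
from h import *
p=snap("scene"); q=snap("top")
a=cv2.resize(p["frame"][120:250,140:270],None,fx=4,fy=4,interpolation=2)
cv2.imwrite("pics/j7.png",a[:,:,::-1]); print(bot.read_state()["eef_pos"],bot.read_state()["wrist_force"])
E
```

```text
[ 0.59138846 -0.33452403  0.04839275] [-0.3550106  -0.0106506  -0.58390946]
```

View pics/j7.png

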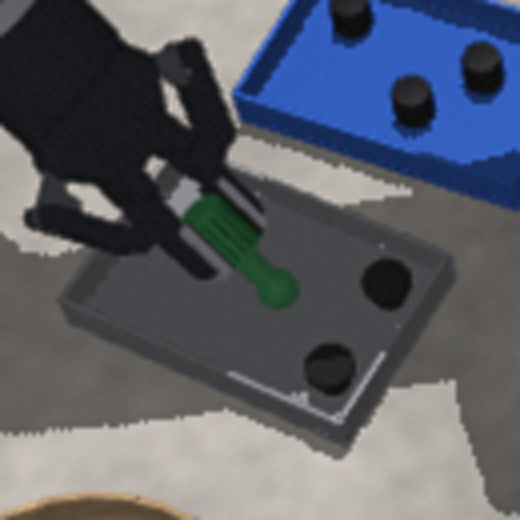

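The picture shows the bung held tilted over the tray centre, with the plug at (278,290) and the stoppers clear. I'll lower it a little, release, and back out.

Request:
jog_arm([
  [[0, 0, 0], [-0.25, 0, 0.3], 0.2],
  [[0, 0, 0], [-0.25, 0, 0.3], 0.2],
  [[0, 0, 0], [-0.25, 0, 0.3], 0.6],
  [[0, 0, 0], [-0.25, 0, 0.3], 0.6],
  [[0, 0, 0], [-0.25, 0, 0.3], 0.6],
  [[0, 0, 0], [0.5, 0, -1.5], 0.6],
  [[0, 0, 0], [2, 0, -4.5], 0.6],
  [[0, 0, 0], [5, 0, -8], 0.6],
  [[0, 0, 0], [8, 0, -12], 0.6],
  [[0, 0, 0], [11, 0, -15], 0.6],
], force=40)

```text
time: 36.7
eef_pos: [0.5892, -0.3463, 0.2345]
tcp_rot: [179.8, -39.9, 85.6]
wrist_force: [0.6, 0.3, 0.4]
grip_width: 0.0512
```

```bash
python3 - <<'E'
from h import *
p=snap("scene"); q=snap("top")
a=cv2.resize(p["frame"][130:250,140:270],None,fx=3,fy=3,interpolation=2)
b=cv2.resize(p["frame"][180:300,270:400],None,fx=3,fy=3,interpolation=2)
cv2.imwrite("pics/j8.png",np.hstack([a,b])[:,:,::-1]); s=bot.read_state(); print(s["eef_pos"],s["wrist_force"],s["tcp_rot"])
for r in vision.cut_out("bung_head",p)[:1]: print(r["score"],r["rect"])
E
```

```text
[ 0.59138502 -0.34716259  0.23999108] [-0.21484927  0.01223461  0.59871861] [179.21319289 -39.55753872  86.03963239]
0.79 [178.7, 175.5, 214.6, 197.5]
```

```bash
python3 - <<'E'
from h import *
P={n:snap(n) for n in("scene","top")}
for n in P:
    hsv=cv2.cvtColor(P[n]["frame"],cv2.COLOR_RGB2HSV)
    m=(((hsv[...,0]<6)|(hsv[...,0]>174))&(hsv[...,1]>150)&(hsv[...,2]>(70 if n=="scene" else 50))).astype(np.uint8)
    k,l,s,c=cv2.connectedComponentsWithStats(m)
    for i in range(1,k):
        if s[i,4]>20 and 290<c[i][0]<330: print(n,s[i],c[i].round(1))
    g=(hsv[...,0]>45)&(hsv[...,0]<90)&(hsv[...,1]>80); v,u=np.nonzero(g); print(n,"green",len(u),u.min(),u.max(),v.min(),v.max(),atz(P[n],(u.mean(),v.mean()),.018).round(3))
T=np.array([.6007,-.0535,.106])
for n in P: print(n,[proj(P[n],T+a*EX+b*EY).round(1).tolist() for a in(-.025,.025) for b in(-.006,.006)])
tgt=T-.05*EY; tgt[2]=.2
print(tgt,delta(tgt,[180,0,98.6]))
E
```

```text
scene [312 205  12  35 211] [317.3 221.6]
scene green 327 179 210 176 196 [ 0.591 -0.358  0.018]
top [301 179   6  24  69] [303.5 191.8]
top green 544 2 639 0 219 [ 0.655 -0.36   0.018]
scene [[318.2, 205.9], [324.2, 207.2], [311.7, 227.8], [317.8, 229.2]]
top [[308.0, 202.7], [301.9, 203.5], [304.8, 177.3], [298.7, 178.1]]
[ 0.60817677 -0.10293782  0.2       ] (array([  4.6, -39.8, -12.5]), array([16.63,  0.02, 18.06]))
```

The bung lies in the tray at about (0.591, -0.358), and the tab position matches the model. Next I go behind the tab with the fingers shut.

Request:
jog_arm([
  [[4.6, -39.8, -12.5], [16.6, 0, 18], 0],
  [[4.6, -39.8, -12.5], [16.6, 0, 18], 0],
  [[4.6, -39.8, -12.5], [16.6, 0, 18], 0],
  [[4.6, -39.8, -12.5], [16.6, 0, 18], 0],
  [[4.6, -39.8, -12.5], [16.6, 0, 18], 0],
  [[4.6, -39.8, -12.5], [16.6, 0, 18], 0],
  [[4.6, -39.8, -12.5], [16.6, 0, 18], 0],
  [[4.6, -39.8, -12.5], [16.6, 0, 18], 0],
  [[4.6, -39.8, -12.5], [16.6, 0, 18], 0],
  [[4.6, -39.8, -12.5], [16.6, 0, 18], 0],
])

```text
time: 37.95
eef_pos: [0.6079, -0.1061, 0.2]
tcp_rot: [-180.0, -0.0, 98.4]
wrist_force: [-0.2, 0.2, -0.0]
grip_width: -0.0
```

```bash
python3 - <<'E'
from h import *
s=bot.read_state(); print(s["eef_pos"],s["tcp_rot"],s["grip_width"]); print(delta([.6082,-.1029,.075],[180,0,98.6]))
E
```

```text
[ 0.6079041  -0.10608364  0.20001468] [-1.79958902e+02 -2.39825222e-02  9.83877256e+01] -4.472642228607291e-05
(array([-0. , -0. , -0.2]), array([ 0.31,  0.08, 12.5 ]))
```

Now down, then the start of the push.

Request:
jog_arm([
  [[0, 0, 0], [0, 0, 4.5], 0],
  [[0, 0, 0], [0, 0, 9], 0],
  [[0, 0, 0], [0, 0, 11.5], 0],
  [[0, 0, 0], [0, 0, 12.5], 0],
  [[0, 0, 0], [0, 0, 12.5], 0],
  [[0, 0, 0], [0, 0, 12.5], 0],
])

```text
time: 38.55
eef_pos: [0.6093, -0.1047, 0.077]
tcp_rot: [179.9, 0.1, 98.5]
wrist_force: [0.3, 1.0, 0.2]
grip_width: -0.0
```

Request:
jog_arm([
  [[0, 0, 0], [1, 0, 0], 0],
  [[0, 0, 0], [2, 0, 0], 0],
  [[0, 0, 0], [3, 0, 0], 0],
  [[0, 0, 0], [4, 0, 0], 0],
  [[0, 0, 0], [5, 0, 0], 0],
  [[0, 0, 0], [6, 0, 0], 0],
  [[0, 0, 0], [7, 0, 0], 0],
  [[0, 0, 0], [8, 0, 0], 0],
])

```text
time: 39.35
eef_pos: [0.5965, -0.0255, 0.0767]
tcp_rot: [180.0, 0.3, 98.6]
wrist_force: [-0.3, -7.3, 1.9]
grip_width: 0.0001
```

```bash
python3 - <<'E'
from h import *
s=bot.read_state(); print(s["eef_pos"],s["tcp_rot"],s["wrist_force"])
T=np.array([.6007,-.0535]); f=T+(.14-.017)*EY[:2]; print("final tcp",f, delta([*f,s["eef_pos"][2]],[180,0,98.6]))
E
```

```text
[ 0.59654758 -0.02550476  0.07671502] [179.9570252    0.31726995  98.59060064] [-0.29484417 -7.33510586  1.92693183]
final tcp [0.58230715 0.06811703] (array([ 0. ,  0.3, -0. ]), array([ 9.47, -0.01, -0.05]))
```

Request:
jog_arm([
  [[0, 0, 0], [1.2, 0, 0], 0],
  [[0, 0, 0], [2.4, 0, 0], 0],
  [[0, 0, 0], [3.6, 0, 0], 0],
  [[0, 0, 0], [4.8, 0, 0], 0],
  [[0, 0, 0], [6, 0, 0], 0],
  [[0, 0, 0], [7, 0, 0], 0],
  [[0, 0, 0], [8, 0, 0], 0],
  [[0, 0, 0], [8.7, 0, 0], 0],
  [[0, 0, 0], [9.1, 0, 0], 0],
  [[0, 0, 0], [9.3, 0, 0], 0],
])

```text
time: 40.35
eef_pos: [0.5826, 0.0657, 0.0764]
tcp_rot: [180.0, 0.4, 98.6]
wrist_force: [0.9, -11.8, 2.7]
grip_width: -0.0003
```

Request:
jog_arm([
  [[0, 0, 0], [0.2, 0, 0], 0],
  [[0, 0, 0], [0.4, 0, 0], 0],
  [[0, 0, 0], [0.4, 0, 0], 0],
])

```text
time: 40.65
eef_pos: [0.5826, 0.0657, 0.0765]
tcp_rot: [180.0, 0.9, 98.4]
wrist_force: [1.2, -20.0, 1.2]
grip_width: 0.0002
```

```bash
python3 - <<'E'
from h import *
s=bot.read_state(); print(s["eef_pos"],s["tcp_rot"],s["wrist_force"], delta([.5823,.0681,s["eef_pos"][2]],[180,0,98.6])[1])
E
```

```text
[0.58258158 0.065679   0.0764745 ] [179.98908883   0.86379286  98.44466336] [  1.20665349 -20.00415152   1.15572432] [ 0.24  0.01 -0.  ]
```

It has reached the stop: the position is unchanged while the force rose from 12 to 20 N. Back off and check.

Request:
jog_arm([
  [[0, 0, 0], [-1, 0, 0], 0],
  [[0, 0, 0], [-3.5, 0, 0], 0],
  [[0, 0, 0], [-7, 0, 0], 0],
  [[0, 0, 0], [-10, 0, 0], 0],
  [[0, 0, 0], [-11, 0, -4], 0],
  [[0, 0, 0], [-11, 0, -9], 0],
  [[0, 0, 0], [-11, 0, -14], 0],
  [[0, 0, 0], [-11, 0, -16], 0],
  [[0, 0, 0], [-11, 0, -16], 0],
  [[0, 0, 0], [-11, 0, -16], 0],
])

```text
time: 41.65
eef_pos: [0.5979, -0.0364, 0.2357]
tcp_rot: [180.0, -0.0, 98.7]
wrist_force: [0.2, 0.3, -0.7]
grip_width: -0.0
```

```bash
python3 - <<'E'
from h import *
P={n:snap(n) for n in("scene","top")}
T=np.array([.6007,-.0535,.106])+.14*EY
for n in P:
    p=P[n]; hsv=cv2.cvtColor(p["frame"],cv2.COLOR_RGB2HSV)
    m=(((hsv[...,0]<6)|(hsv[...,0]>174))&(hsv[...,1]>150)&(hsv[...,2]>50)).astype(np.uint8)
    k,l,s,c=cv2.connectedComponentsWithStats(m)
    for i in range(1,k):
        if s[i,4]>20: print(n,"red",s[i],c[i].round(1))
    print("tab model",[proj(p,T+a*EX+b*EY).round(1).tolist() for a in(-.025,.025) for b in(-.006,.006)])
    for th in("bung_head","sample1","mouth"):
        for r in vision.cut_out(th,p)[:2]:
            v,u=np.nonzero(r["pixels"]); print(n,th,round(r["score"],2),r["rect"],(u.mean().round(1),v.mean().round(1)))
s=bot.read_state(); print(s["time"],s["eef_pos"],s["wrist_force"])
E
```

```text
scene red [561 215  16  44 507] [568.4 235.5]
scene red [382 221  12  35 215] [387.7 237.7]
scene red [460 302  10  10  60] [464.5 306.2]
tab model [[388.6, 221.5], [394.7, 222.8], [383.8, 244.2], [390.1, 245.6]]
scene bung_head 0.65 [176.8, 172.8, 214.6, 196.6] (np.float64(192.8), np.float64(185.6))
scene sample1 0.77 [420.7, 191.6, 444.4, 222.9] (np.float64(433.0), np.float64(206.8))
scene sample1 0.74 [283.4, 251.8, 295.9, 283.8] (np.float64(291.3), np.float64(266.0))
scene mouth 0.63 [409.0, 226.8, 462.1, 286.0] (np.float64(425.9), np.float64(252.3))
top red [ 0 94 12  9 90] [ 5.  98.1]
top red [ 70 265  13  48 549] [ 75.8 289.1]
tab model [[236.5, 211.8], [230.3, 212.6], [233.6, 186.4], [227.5, 187.1]]
top bung_head 0.7 [427.8, 197.2, 462.1, 209.7] (np.float64(445.9), np.float64(202.1))
42.05 [ 0.59745688 -0.03709121  0.23453179] [-0.56506979 -0.13087568 -0.3087123 ]
```

Both the tab pixels and the TCP suggest about 138 mm of travel, which is within calibration error. I'll push once more, a bit firmer, to be sure it is at the stop.

Request:
jog_arm([
  [[0, 0, 0], [0, 0, 4.5], 0],
  [[0, 0, 0], [0, 0, 9], 0],
  [[0, 0, 0], [0, 0, 14], 0],
  [[0, 0, 0], [0, 0, 16], 0],
  [[0, 0, 0], [3, 0, 16], 0],
  [[0, 0, 0], [6.5, 0, 16], 0],
  [[0, 0, 0], [9, 0, 16], 0],
  [[0, 0, 0], [10.2, 0, 16], 0],
  [[0, 0, 0], [10.8, 0, 16], 0],
  [[0, 0, 0], [11.1, 0, 16], 0],
])

```text
time: 43.05
eef_pos: [0.582, 0.0652, 0.0756]
tcp_rot: [-179.9, 1.1, 98.4]
wrist_force: [1.2, -25.5, -1.3]
grip_width: 0.0001
```

Request:
jog_arm([
  [[0, 0, 0], [0.2, 0, 0], 0],
  [[0, 0, 0], [0.2, 0, 0], 0],
  [[0, 0, 0], [0.2, 0, 0], 0],
])

```text
time: 43.35
eef_pos: [0.582, 0.0652, 0.0756]
tcp_rot: [-179.9, 1.1, 98.3]
wrist_force: [1.1, -23.3, -0.5]
grip_width: -0.0002
```

Solid stop: it doesn't move at 23–25 N, against about 5 N of sliding friction. I'll back off, check and hand in.

Request:
jog_arm([
  [[0, 0, 0], [-1, 0, 0], 0],
  [[0, 0, 0], [-3.5, 0, 0], 0],
  [[0, 0, 0], [-7, 0, 0], 0],
  [[0, 0, 0], [-10, 0, 0], 0],
  [[0, 0, 0], [-13, 0, -4], 0],
  [[0, 0, 0], [-15, 0, -9], 0],
  [[0, 0, 0], [-15, 0, -14], 0],
  [[0, 0, 0], [-15, 0, -16], 0],
  [[0, 0, 0], [-15, 0, -16], 0],
  [[0, 0, 0], [-15, 0, -16], 0],
])

```text
time: 44.35
eef_pos: [0.6039, -0.0743, 0.2361]
tcp_rot: [179.9, 0.0, 98.6]
wrist_force: [-0.9, -0.1, -0.8]
grip_width: 0.0005
```

```bash
python3 - <<'E'
from h import *
p=snap("scene"); hsv=cv2.cvtColor(p["frame"],cv2.COLOR_RGB2HSV)
m=(((hsv[...,0]<6)|(hsv[...,0]>174))&(hsv[...,1]>150)&(hsv[...,2]>70)).astype(np.uint8)
k,l,s,c=cv2.connectedComponentsWithStats(m); print([(s[i],c[i].round(1)) for i in range(1,k) if s[i,4]>20])
g=(hsv[...,0]>45)&(hsv[...,0]<90)&(hsv[...,1]>80); v,u=np.nonzero(g); print("green",u.min(),u.max(),v.min(),v.max(),atz(p,(u.mean(),v.mean()),.018).round(3))
for th in("sample1","tray_in"):
    for r in vision.cut_out(th,p)[:2]: print(th,round(r["score"],2),r["rect"])
s=bot.read_state(); print(s["time"],s["eef_pos"],s["wrist_force"])
print(bot.close_job())
E
```

```text
[(array([561, 215,  16,  44, 507], dtype=int32), array([568.4, 235.5])), (array([382, 220,  13,  36, 212], dtype=int32), array([387.8, 236.6])), (array([460, 302,  10,  10,  60], dtype=int32), array([464.5, 306.2]))]
green 178 210 176 196 [ 0.591 -0.359  0.018]
sample1 0.97 [284.7, 252.3, 298.7, 281.7]
sample1 0.77 [421.5, 191.4, 443.4, 220.6]
tray_in 0.67 [156.1, 159.7, 255.3, 230.9]
44.5 [ 0.60219709 -0.07353647  0.23339487] [ 1.25667265  0.69527585 -0.41541653]
the job is handed in; nothing more can be done
None
```

The job is done and handed in at 44.5 s, except that the nest did not stay fully down while I worked the bung loose. The bung came out by rocking and lies in the grey tray, and the carriage is at its stop.

**What the last checks showed**
- **Bung:** it lies inside the tray at about (0.591, -0.359). The network's outline and the green pixels agree.
- **Carriage:** it would not move further at 23–25 N, against about 5 N of sliding friction. The pictures and the tool position put the travel at about 138 mm rather than 140, within the calibration error.
- **Samples:** both sample bottles are where they were at the start, to within a few pixels.
- **Robot:** the arm stood clear and touched nothing at the end.

**What went wrong or is unsure**
- **Nest lift:** my early rocking, with the grip too low or the rise too fast, lifted the nest several times by an estimated 1–2.5 mm. It went back down each time. After I regripped higher and slowed the rise, lift was at most about 0.3 mm, but the pull stayed near the 12 N limit until the pads let go.
- **Carriage drift:** the carriage crept by roughly 1 mm during the rocking, before the push.
- **Last views:** I had used all 12 pictures, so the release and the final scene were checked by numbers only.

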